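# Put the barista's tools back in their caddy

### The arm

A 6-joint arm with a two-finger parallel gripper is mounted at the origin on the work surface. World frame = base frame: x ahead of the robot, y to its left, z up, the work surface at z = 0. Lengths are in mm, angles in rad, forces in N, time in s.
With the tool pointing down it reaches from about 300 to 875 mm from the base axis. Payload 4.2 kg.
Tool frame: the origin (TCP) lies at the very end of the fingers, on their centre line; the grasp point (between the pads) lies 19 mm behind it; z points along the fingers, x is the direction in which the jaws open and shut, and the axes are right-handed (so a half turn about z gives the same grasp; the last joint's range is limited). The gripper opens to 85 mm and grips with 20 to 120 N. Pads are 22 mm wide; open, the fingers measure 114 mm over their backs; the gripper's body (76 mm by 85 mm) begins 54 mm behind the grasp point. The pads swing forward as they close: fully open they stand 13 mm farther back than shut.
Start: joints at [-1.365, 0.32, 1.565, -0, 1.257, -0.02], TCP at [128.736, -560.418, 231.338] pointing down, gripper open.
Joint ranges: [-3.11, 3.11], [-0.84, 2.01], [0.21, 2.61], [-1.34, 4.49], [0.05, 2.63], [-2.56, 2.56]. Speed limits (rad/s): [2.57, 2.57, 3.14, 3.14, 3.14, 3.14].

### API

Orientations are given as a unit quaternion [w, x, y, z].
In Python, from cell import observe, camera, close_job gives the robot as it stands.
- The arm moves only by the tool servo_tool, never from a script. Its argument "commands" is a list of rows, each an object with "turn": the turn, a rotation vector about the world's x, y, z in units of 10 degrees (1.0 is 10 degrees), a list of three; "delta_pos": the shift along the world's x, y, z in cm, a list of three; "hand": the finger opening in cm, from 0 to 8.54. In form: [{"turn": [rx, ry, rz], "delta_pos": [dx, dy, dz], "hand": hand}, ...]. A call has 1 to 8 rows; each row shifts and turns the commanded pose from where the row before left it; what a row does not reach is not made up. A row lasts 1/8 s, in which the tool goes at most 62.5 mm and 10.7 degrees, less where a joint would pass 70% of its speed; a pose out of reach is approached as far as the arm can. A call is refused whole if a number of a shift passes 6.25 or a number of a turn 1, either way. A call with a gripper value outside its range is refused whole. The fingers move at their own pace and stop on an object; the grip force is fixed at half the most. Time passes only in rows, so rows that do not move let the fingers close. It gives the time, the measured TCP pose, the force and the opening at its end, in the units of the state.
- observe(): the state, without advancing time (a new reading comes with each control period).
- camera(name): name is "scene" or "side" or "wrist"; returns a dict with "img" (480x640x3 uint8, blue, green, red), "fovy" (degrees; the focal length in pixels is half the picture's height over the tangent of half this angle, whatever the lens; pixels are square), "cx", "cy" (the principal point, pixels), "eye" and "orientation" of the camera in the world; the wrist camera has in their place "tool_from_camera" (4x4, takes a point from camera to tool coordinates, whose origin is the TCP and whose axes are the tool frame's). Camera axes: x right, y up, looking along -z (the intrinsics and any distortion apply to the point x, -y, -z); pixel columns grow to the right and rows downward; lengths in mm; the calibration is good to about 2 mm. A picture is of the moment at which its call begins: read the wrist's pose just before it. There is no depth.
- close_job(): hands the job in, once; it reports no verdict.
The state is a dict: "clock": time; "joint_pos": joint angles; "qd": joint speeds; "effort": joint torques, N m; "position": TCP position; "orientation": TCP orientation; "contact_force": force on the tool from outside, world axes, zero at the start; "wrist_torque": the same for the moment, N m; "gripper_width": finger opening in mm.
Only numpy, scipy, OpenCV 4.12 (cv2) and the standard library are available. Lean on these libraries where they do the work, as an engineer would, in place of code of your own. Each camera call takes 0.05 s, during which the arm holds its last target.

### The job

Put the four coffee tools back in the caddy, each in its own cell: the round-based tamper upright in the round well, the open steel ring lying flat over the short post, the flat tin lying label up at the bottom of the oblong slot, and the plain steel cup standing upright on the middle of the drain bars. Leave the look-alikes where they stand: the wooden-knobbed stamp with the square base and the white cup with a handle are not coffee tools.

Things in the scene. Friction and masses are not known exactly. Their poses are not given: they have to be found in the camera images.
- tamper: Coffee tamper standing upright, 89 mm tall, 0.2 to 0.4 kg: round steel base 50 mm across and 20 mm high, dark wooden knob above it, thinnest (20 mm) at 40 mm height and thickest (37 mm across) at 72 mm height; grip it there. Origin: centre of the underside; z up along its axis.
- ring: Dosing ring: open steel tube lying flat, 54 mm outer and 47 mm inner diameter, 28 mm high, the same both ways up. Origin: centre of the underside; z along its axis.
- steel_cup: Plain steel dosing cup without handle, open at the top, standing upright: 46 mm across at the foot, 49 mm at the rim, 55 mm high. Origin: centre of the underside; z up.
- tin: Flat closed steel tin of cleaning tablets, a block 70 mm long (its x), 34 mm wide (its y), 32 mm high (its z), with a dark seam around and a blank paper label on top. Origin: centre of the underside.
- stamp: Look-alike to be left alone: biscuit stamp with the same dark wooden knob as the tamper, but a square steel base 48 by 48 mm, 20 mm high; 89 mm tall. Origin: centre of the underside; z up.
- china_cup: Look-alike to be left alone: white china espresso cup, 58 mm across the rim, 55 mm high, with a handle on its +y side that reaches out some 20 to 30 mm. Origin: centre of the underside; z up.
- cell_round: One of four 96 mm square cells, 108 mm apart (2 by 2, order varies, all turned alike), of the fixed low wooden caddy, whose rim is 15 mm above the counter. Origin: centre of its underside, 6 mm above the counter; z up. A white block 18 mm high with a round well 70 mm across and 12 mm deep (well floor 6 mm above the origin): the tamper's place.
- cell_post: One of four 96 mm square cells, 108 mm apart (2 by 2, order varies, all turned alike), of the fixed low wooden caddy, whose rim is 15 mm above the counter. Origin: centre of its underside, 6 mm above the counter; z up. A white plate 6 mm thick with a round post 30 mm across; the post's top is 24 mm above the origin: the ring's place, over the post and flat on the plate.
- cell_slot: One of four 96 mm square cells, 108 mm apart (2 by 2, order varies, all turned alike), of the fixed low wooden caddy, whose rim is 15 mm above the counter. Origin: centre of its underside, 6 mm above the counter; z up. A white block 18 mm high with an oblong slot 86 mm long (its x) by 54 mm wide (its y) and 12 mm deep (slot floor 6 mm above the origin): the tin's place, its length along the slot.
- cell_bars: One of four 96 mm square cells, 108 mm apart (2 by 2, order varies, all turned alike), of the fixed low wooden caddy, whose rim is 15 mm above the counter. Origin: centre of its underside, 6 mm above the counter; z up. A white plate with six flat metal drain bars (each 8 mm wide, 16 mm apart, running along its y); the bars' tops are 12 mm above the origin: the steel cup's place, on the middle.
There are look-alikes about, which are no part of the job. Leave any green or red look-alike of the ring alone.

How it is judged:
By the outcome, as a careful person would: the job done as asked, in the order asked, and still so for the second after the job is handed in, with the robot touching nothing.
It also fails if it takes over 104 s, if anything falls off the work surface, if the arm or the gripper's body presses on something with over 40 N, if the wrist force passes 120 N, or if a joint passes its speed limit or range.

## Working session

There is one attempt and no reset: what is moved stays moved. The work goes in short steps, Python scripts to look and compute and a tool call to move; the robot and the scene stay as the last step left them, time stands still between calls to the robot, and variables do not carry over. Pictures are saved under pics/ and viewed, and the job is handed in when it is done.

Besides the shell and the picture viewer there is one more tool, called after "Call:" as a command line: name --argument value ..., lists and objects as JSON in quotes. servo_tool: Moves the arm, as the interface text tells. Its arguments: {"type":"object","properties":{"commands":{"type":"array"}},"required":["commands"]}

```bash
ls; mkdir -p pics; cat > h.py <<'E'
import numpy as np, cv2
from cell import observe, camera
from scipy.spatial.transform import Rotation as R
def rot(q): return R.from_quat([q[1],q[2],q[3],q[0]]).as_matrix()
def pose(c,st=None):
    if 'tool_from_camera' in c:
        T=np.eye(4);T[:3,:3]=rot(st['orientation']);T[:3,3]=st['position']
        return T@np.array(c['tool_from_camera'])
    T=np.eye(4);T[:3,:3]=rot(c['orientation']);T[:3,3]=c['eye'];return T
def f(c): return 240/np.tan(np.radians(c['fovy'])/2)
def ray(c,T,u,v):
    d=np.array([(u-c['cx'])/f(c),-(v-c['cy'])/f(c),-1.]);return T[:3,3],T[:3,:3]@d
def onz(c,T,u,v,z):
    o,d=ray(c,T,u,v);return o+d*(z-o[2])/d[2]
def proj(c,T,p):
    q=T[:3,:3].T@(np.array(p,float)-T[:3,3]);return np.array([c['cx']+f(c)*q[0]/-q[2],c['cy']-f(c)*q[1]/-q[2]])
E
python3 - <<'E'
from h import *
for n in ['scene','side','wrist']:
    st=observe();c=camera(n);cv2.imwrite(f'pics/{n}0.png',c['img'])
    print(n,{k:v for k,v in c.items() if k!='img'});T=pose(c,st);print(T[:3,3],-T[:3,2])
print(st)
E
```

```text
pics
scene {'fovy': 55.56956496012009, 'cx': 313.61094056219514, 'cy': 242.21699532057062, 'eye': array([1071.44363713, -213.90580989,  804.99232199]), 'orientation': array([0.79066621, 0.25399443, 0.16396636, 0.5323991 ])}
[1071.44363713 -213.90580989  804.99232199] [-0.52973814  0.22705854 -0.81720372]
side {'fovy': 49.87540704533202, 'cx': 321.428515076609, 'cy': 234.8609878700234, 'eye': array([266.26770356, 825.4568706 , 845.12193418]), 'orientation': array([-0.16931048, -0.07848409,  0.40173208,  0.89654088])}
[266.26770356 825.4568706  845.12193418] [ 0.27676329 -0.6937621  -0.66490317]
wrist {'fovy': 60.833804346144866, 'cx': 317.5076185675236, 'cy': 240.77928014962345, 'tool_from_camera': array([[ 9.99999632e-01,  3.28869439e-04, -7.92984639e-04,
         1.96554932e-01],
       [ 7.68229089e-05, -9.54288282e-01, -2.98887721e-01,
        -7.49461956e+01],
       [-8.55030986e-04,  2.98887550e-01, -9.54287955e-01,
        -1.41892367e+02],
       [ 0.00000000e+00,  0.00000000e+00,  0.00000000e+00,
         1.00000000e+00]])}
[ 201.78118161 -543.59885047  372.46465549] [-0.29144614 -0.06618674 -0.95429475]
{'clock': 0.1, 'joint_pos': array([-1.36498735e+00,  3.20203400e-01,  1.56558116e+00, -1.02682174e-05,
        1.25742595e+00, -2.00101493e-02]), 'qd': array([-2.27839815e-05, -8.47135064e-04, -2.74809108e-03,  1.58301434e-03,
       -1.56870083e-03,  1.27092068e-03]), 'effort': array([ 1.79848303e-04, -4.16410410e+01, -2.34704071e+01,  1.13650691e-05,
        4.85114739e-03, -1.16816167e-06]), 'position': array([ 128.64556608, -559.96389391,  230.57109809]), 'orientation': array([-5.12712215e-04,  7.82274588e-01, -6.22933234e-01, -6.25711645e-04]), 'contact_force': array([0.04365106, 0.10559726, 0.43175555]), 'wrist_torque': array([ 0.00506755, -0.01764981, -0.01119741]), 'gripper_width': 85.32754697052228}
```

View pics/scene0.png

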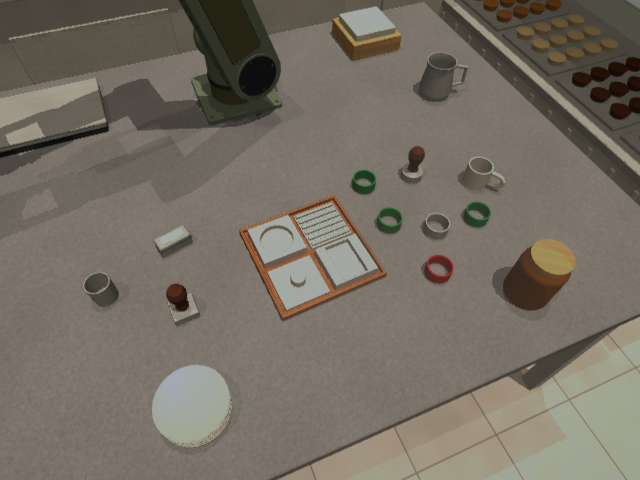

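View pics/side0.png

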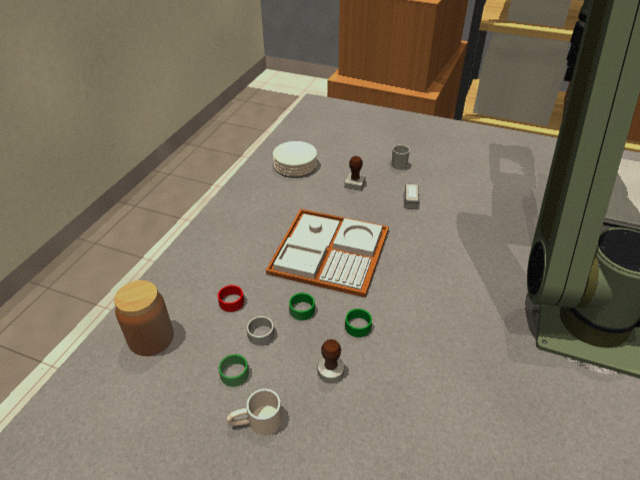

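View pics/wrist0.png

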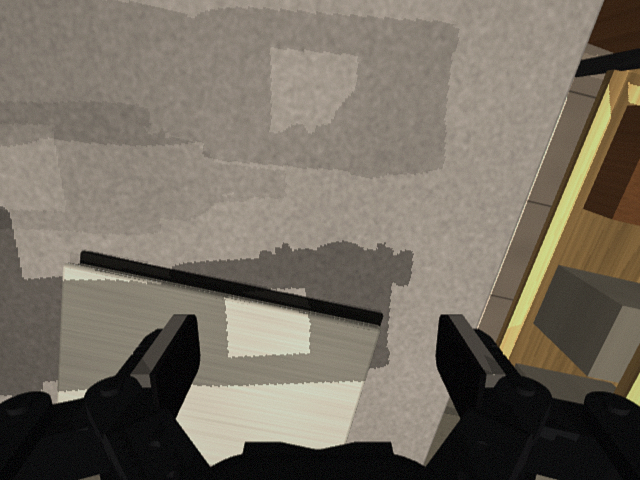

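The scene view shows:
- Tamper candidates: knob with round base at (414,163), and the square-based stamp at (180,300).
- Ring candidates: steel at (437,226), green at (364,181), (390,220) and (477,214), red at (439,268).
- Cup candidates: plain grey at (101,289), white with handle at (480,173), large grey mug at (438,77).
- Tin: (173,240).

I choose 414,163 / 437,226 / 173,240 / 101,289 and check them in close crops.

```bash
python3 - <<'E'
import cv2,numpy as np
s=cv2.imread('pics/scene0.png');d=cv2.imread('pics/side0.png')
def cr(i,u,v,r=32): 
    return cv2.resize(i[v-r:v+r,u-r:u+r],(260,260),interpolation=cv2.INTER_CUBIC)
a=np.hstack([cr(s,414,163),cr(s,437,226),cr(s,173,240)]);b=np.hstack([cr(s,101,289),cr(d,331,360),cr(d,260,330)])
cv2.imwrite('pics/crop0.png',np.vstack([a,b]))
cv2.imwrite('pics/crop1.png',np.hstack([cv2.resize(s[190:320,235:390],(400,336),interpolation=cv2.INTER_CUBIC),cv2.resize(d[205:298,262:395],(400,280),interpolation=cv2.INTER_CUBIC)[:336] if 0 else cv2.copyMakeBorder(cv2.resize(d[205:298,262:395],(400,280),interpolation=cv2.INTER_CUBIC),0,56,0,0,0)]))
E
```

```text
(no output)
```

View pics/crop0.png

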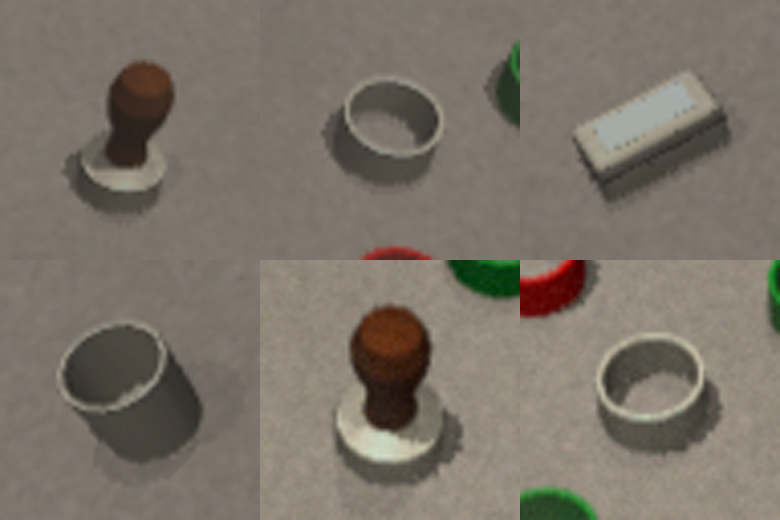

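View pics/crop1.png

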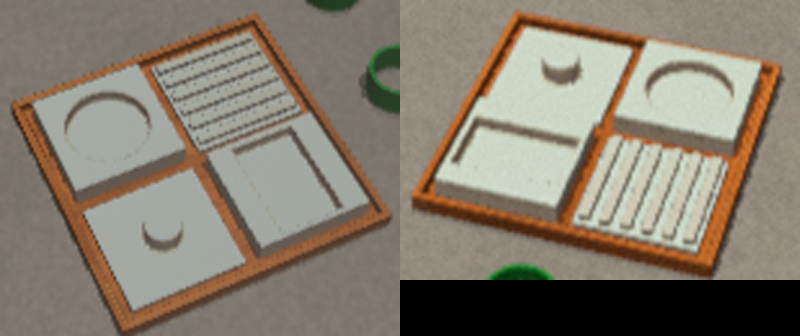

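The crops confirm the choice: round base on the tamper, uncoloured open ring, handle-less cup, and a tin with its label up. In the caddy, as the scene camera sees it, the well is top left, the bars top right, the post bottom left and the slot bottom right. Next I take rough positions from both fixed views.

```bash
python3 - <<'E'
from h import *
s=camera('scene');d=camera('side');Ts=pose(s);Td=pose(d)
def tri(a,b):
    o1,d1=ray(s,Ts,*a);o2,d2=ray(d,Td,*b)
    t=np.linalg.lstsq(np.stack([d1,-d2],1),o2-o1,rcond=None)[0]
    p=o1+t[0]*d1;q=o2+t[1]*d2;return (p+q)/2,np.linalg.norm(p-q)
print('ring',tri((437.7,222.8),(260.2,326.6)),onz(s,Ts,437.7,222.8,28)[:2],onz(d,Td,260.2,326.6,28)[:2])
print('knob',tri((416.5,154.4),(331,349)))
print('tin',onz(s,Ts,173,237,32))
print('cup',onz(s,Ts,96.8,283.1,55))
# caddy corners by orange mask
for n,c,T in (('s',s,Ts),('d',d,Td)):
    h=cv2.cvtColor(c['img'],cv2.COLOR_BGR2HSV)
    m=cv2.inRange(h,(2,120,60),(18,255,255))
    k,l,st,_=cv2.connectedComponentsWithStats(m)
    x0=(235,190,160,135) if n=='s' else (262,205,133,95)
    M=np.zeros_like(m);M[x0[1]:x0[1]+x0[3],x0[0]:x0[0]+x0[2]]=m[x0[1]:x0[1]+x0[3],x0[0]:x0[0]+x0[2]]
    p=np.argwhere(M)[:,::-1]
    w=np.array([onz(c,T,u,v,15)[:2] for u,v in p],np.float32)
    r=cv2.minAreaRect(w);print(n,r, cv2.boxPoints(r).round(0).tolist())
E
```

```text
ring (array([619.5946205 , 271.01995863,  27.00955211]), np.float64(0.33495806511427556)) [620.03096308 270.30796166] [619.29302858 271.80220529]
knob (array([457.79348323, 300.97476759,  72.99517146]), np.float64(1.0445202554604056))
tin [ 448.98007689 -266.19430505   32.        ]
cup [ 520.50680244 -420.32659992   55.        ]
s ((578.2147216796875, -8.687889099121094), (235.80787658691406, 232.61305236816406), 3.7583916187286377) [[453.0, 100.0], [468.0, -132.0], [703.0, -117.0], [688.0, 115.0]]
d ((577.110595703125, -2.890869140625), (233.728515625, 242.92779541015625), 3.6239984035491943) [[453.0, 111.0], [468.0, -131.0], [701.0, -117.0], [686.0, 126.0]]
```

Call:
servo_tool --commands '[{"turn":[0,0,-0.3],"delta_pos":[3.5,4.2,0],"hand":8.5},{"turn":[0,0,-0.3],"delta_pos":[3.9,4.7,0],"hand":8.5},{"turn":[0,0,-0.32],"delta_pos":[3.9,4.7,0],"hand":8.5},{"turn":[0,0,0],"delta_pos":[3.9,4.7,0],"hand":8.5},{"turn":[0,0,0],"delta_pos":[3.9,4.7,0],"hand":8.5},{"turn":[0,0,0],"delta_pos":[3.9,4.7,0],"hand":8.5},{"turn":[0,0,0],"delta_pos":[3.9,4.7,0],"hand":8.5},{"turn":[0,0,0],"delta_pos":[3.9,4.7,0],"hand":8.5}]'

```text
clock: 1.25
position: [437.8, -187.8, 231.5]
orientation: [-0.0, 0.73, -0.684, 0.0]
contact_force: [0.9, -1.1, -0.2]
gripper_width: 85.2
```

Call:
servo_tool --commands '[{"turn":[0,0,0],"delta_pos":[3.9,4.7,0],"hand":8.5},{"turn":[0,0,0],"delta_pos":[3.9,4.7,0],"hand":8.5},{"turn":[0,0,0],"delta_pos":[3.9,4.7,0],"hand":8.5},{"turn":[0,0,0],"delta_pos":[3.0,4.0,0],"hand":8.5},{"turn":[0,0,0],"delta_pos":[1.0,1.0,0],"hand":8.5},{"turn":[0,0,0],"delta_pos":[0,0,0],"hand":8.5}]'

```text
clock: 2.0
position: [593.7, 1.7, 230.8]
orientation: [0.001, 0.73, -0.683, -0.0]
contact_force: [-0.1, -0.1, 0.0]
gripper_width: 85.1
```

```bash
python3 - <<'E'
from h import *
st=observe();c=camera('wrist');T=pose(c,st);np.savez('pics/w1.npz',T=T);cv2.imwrite('pics/wrist1.png',c['img']);print(st['clock'],st['position'],np.degrees(np.arctan2(*rot(st['orientation'])[[1,0],0])),st['joint_pos'])
E
```

```text
2.0 [593.71642888   1.7428009  230.84885725] -86.1973361430027 [-1.61060871e-02  3.50028096e-01  1.52015453e+00 -6.42214530e-04
  1.27250880e+00  1.48851061e+00]
```

View pics/wrist1.png

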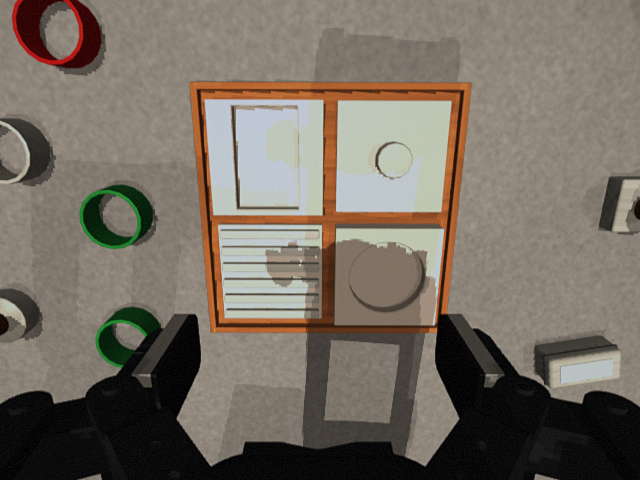

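```bash
python3 - <<'E'
from h import *
st=observe();c=camera('wrist');T=pose(c,st)
h=cv2.cvtColor(c['img'],cv2.COLOR_BGR2HSV)
m=cv2.inRange(h,(3,120,50),(20,255,255));m[:75]=0;m[340:]=0;m[:,:180]=0;m[:,480:]=0
p=np.argwhere(m)[:,::-1]
w=np.array([onz(c,T,u,v,15)[:2] for u,v in p],np.float32)
r=cv2.minAreaRect(w);print(r,cv2.boxPoints(r).round(1).tolist())
ctr=np.array(r[0]);a=np.radians(r[2]);a=(a+np.pi/4)%(np.pi/2)-np.pi/4
ex=np.array([np.cos(a),np.sin(a)]);ey=np.array([-ex[1],ex[0]])
for n,sx,sy in (('round',-1,-1),('bars',-1,1),('post',1,-1),('slot',1,1)): 
    q=ctr+54*(sx*ex+sy*ey);print(n,q.round(1), 'px24',proj(c,T,[*q,24]).round(1),'px30',proj(c,T,[*q,30]).round(1))
for u,v in ((394,160),(386,276)): print(onz(c,T,u,v,30)[:2],onz(c,T,u,v,24)[:2])
for n,pts in (('slot',((234,106),(298,106),(300,208),(237,209))),): 
    q=np.array([onz(c,T,u,v,24)[:2] for u,v in pts]);print(q.round(1),q.mean(0))
# tin label, others
print('tin',[onz(c,T,u,v,32)[:2].round(1) for u,v in ((538,364),(619,348),(621,371),(547,388))])
for n,u,v,z in (('g1',116,215,28),('g2',128,336,28)): print(n,onz(c,T,u,v,z)[:2])
E
```

```text
((578.3209838867188, -10.039756774902344), (230.2505340576172, 230.9359588623047), 3.686758518218994) [[456.0, 97.80000305175781], [470.8999938964844, -132.6999969482422], [700.5999755859375, -117.9000015258789], [685.7999877929688, 112.5999984741211]]
round [527.9 -67.4] px24 [386.1 277. ] px30 [387.2 279.6]
bars [521.   40.4] px24 [268.7 277. ] px30 [268.  279.6]
post [635.7 -60.5] px24 [392.7 158. ] px30 [393.9 158.8]
slot [628.7  47.3] px24 [264.2 157.9] px30 [263.4 158.7]
[634.67916762 -60.62860312] [634.09290367 -61.78606114]
[531.32161556 -65.94719339] [528.92657245 -67.19772787]
[[668.6  72.9]
 [672.   21.1]
 [587.7  15.1]
 [583.2  69.9]] [627.86760899  44.73507782]
tin [array([ 450.5, -222.7]), array([ 472.9, -295.9]), array([ 447.9, -305.1]), array([ 423.9, -237.8])]
g1 [572.06784299 173.72905689]
g2 [453.33181555 172.08495995]
```

The caddy measures 230 mm square at yaw 3.7 deg, and both circle centres agree within about 1 mm. Next I look at the tamper from above.

Call:
servo_tool --commands '[{"turn":[0,0,0],"delta_pos":[-2,4.0,0],"hand":8.5},{"turn":[0,0,0],"delta_pos":[-2.4,5,0],"hand":8.5},{"turn":[0,0,0],"delta_pos":[-2.4,5,0],"hand":8.5},{"turn":[0,0,0],"delta_pos":[-2.4,5,0],"hand":8.5},{"turn":[0,0,0],"delta_pos":[-2.4,5,0],"hand":8.5},{"turn":[0,0,0],"delta_pos":[-2.0,4,0],"hand":8.5},{"turn":[0,0,0],"delta_pos":[0,1,0],"hand":8.5}]'

```text
clock: 2.98
position: [456.4, 291.8, 231.8]
orientation: [-0.0, 0.73, -0.683, 0.0]
contact_force: [0.1, 0.6, 0.8]
gripper_width: 85.0
```

```bash
python3 - <<'E'
from h import *
st=observe();c=camera('wrist');T=pose(c,st);cv2.imwrite('pics/wrist2.png',c['img']);print(st['clock'],st['position'],st['joint_pos'].round(2))
h=cv2.cvtColor(c['img'],cv2.COLOR_BGR2HSV)
m=cv2.inRange(h,(2,80,20),(18,255,160));m[300:]=0
k,l,s,ce=cv2.connectedComponentsWithStats(m)
for i in range(1,k):
    if s[i,4]>150: print(s[i],ce[i],onz(c,T,*ce[i],72)[:2],onz(c,T,*ce[i],80)[:2])
E
```

```text
2.975 [456.44291515 291.84544895 231.81120593] [ 0.55  0.27  1.64 -0.    1.24  2.05]
[ 523    0   43  217 1895] [543.67915567 103.92506596] [547.79085149 138.51159988] [547.35333269 142.69827477]
[564   0  76  79 519] [595.64739884  67.32947977] [573.54930966 108.56603888] [572.42879146 113.54673646]
[543  87  23 113 152] [552.625      141.86842105] [522.67741488 126.09675434] [522.90579239 130.61261556]
[ 282  188   47   49 1699] [305.45144202 212.31018246] [459.01267836 300.479282  ] [460.92916067 300.37129652]
[537 208 103   3 307] [588.32247557 208.99348534] [475.75305653  87.42122587] [477.22565869  92.96258956]
```

View pics/wrist2.png

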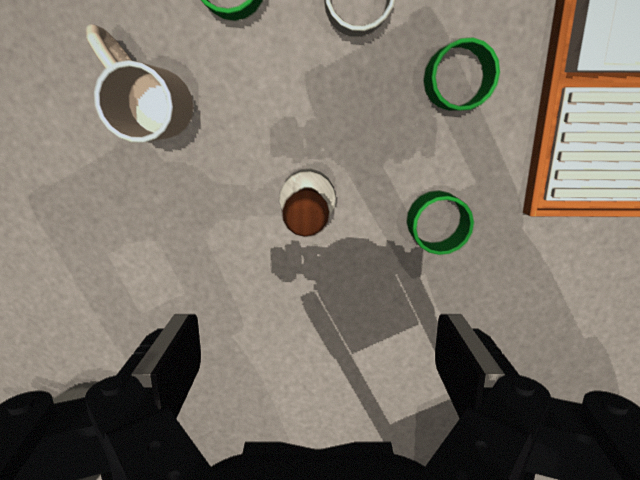

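The wrist view shows the knob at (305,212), giving (458.5, 300.5). That agrees with the two-view result. Jaw clearance to the green ring at (440,222) is ample.

Call:
servo_tool --commands '[{"turn":[0,0,0],"delta_pos":[0.2,0.9,-3.5],"hand":8.5},{"turn":[0,0,0],"delta_pos":[0,0,-5.5],"hand":8.5},{"turn":[0,0,0],"delta_pos":[0,0,-5.5],"hand":8.5},{"turn":[0,0,0],"delta_pos":[0,0,-2.6],"hand":8.5},{"turn":[0,0,0],"delta_pos":[0,0,-0.8],"hand":5},{"turn":[0,0,0],"delta_pos":[0,0,0],"hand":2},{"turn":[0,0,0],"delta_pos":[0,0,0],"hand":2}]'

```text
clock: 3.9
position: [461.1, 300.9, 54.1]
orientation: [-0.002, 0.73, -0.684, 0.0]
contact_force: [0.8, -0.1, 1.1]
gripper_width: 33.7
```

Call:
servo_tool --commands '[{"turn":[0,0,0],"delta_pos":[0,0,0],"hand":2},{"turn":[0,0,0],"delta_pos":[0,0,0],"hand":2},{"turn":[0,0,0],"delta_pos":[0,0,0],"hand":2}]'

```text
clock: 4.28
position: [461.0, 301.0, 54.1]
orientation: [-0.002, 0.73, -0.684, 0.001]
contact_force: [0.7, -0.9, 6.3]
gripper_width: 33.1
```

```bash
python3 - <<'E'
from h import *
st=observe();c=camera('wrist');print(st['position'],st['joint_pos'].round(3),st['contact_force'],st['gripper_width'])
d=camera('side');s=camera('scene')
cv2.imwrite('pics/g1.png',np.hstack([cv2.resize(c['img'][200:440,180:460],(420,360)),cv2.resize(d['img'][300:400,280:385],(378,360),interpolation=cv2.INTER_CUBIC)]))
E
```

```text
[461.02441253 300.99552577  54.12517032] [ 5.580e-01  4.520e-01  1.860e+00 -1.000e-03  8.260e-01  2.064e+00] [ 0.66070874 -0.90005822  6.34074257] 33.06450133144086
```

View pics/g1.png

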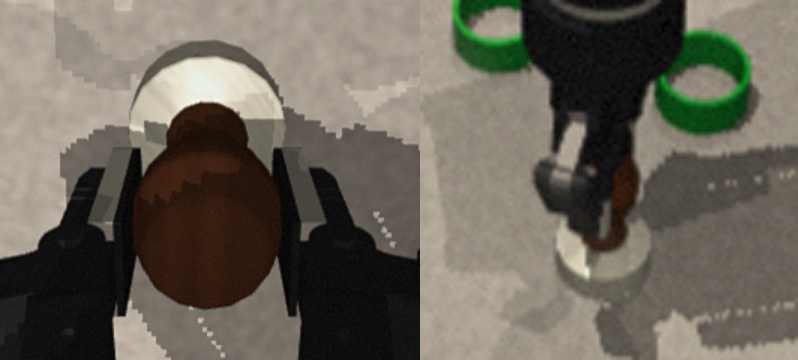

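Call:
servo_tool --commands '[{"turn":[0,0,0],"delta_pos":[0,0,1],"hand":2},{"turn":[0,0,0],"delta_pos":[0,0,3],"hand":2},{"turn":[0,0,0],"delta_pos":[0,0,5],"hand":2},{"turn":[0,0,0],"delta_pos":[0,0,1],"hand":2},{"turn":[0,0,0],"delta_pos":[0,0,0],"hand":2}]'

```text
clock: 5.05
position: [459.3, 300.4, 152.1]
orientation: [0.0, 0.73, -0.684, -0.0]
contact_force: [-0.4, 0.5, -3.8]
gripper_width: 33.0
```

```bash
python3 - <<'E'
from h import *
st=observe();c=camera('wrist');print(st['position'],st['contact_force'],st['gripper_width'])
d=camera('side');s=camera('scene')
cv2.imwrite('pics/g2.png',np.hstack([cv2.resize(c['img'][200:440,180:460],(420,360)),cv2.resize(d['img'][260:400,270:385],(296,360),interpolation=cv2.INTER_CUBIC)]))
E
```

```text
[459.26871404 300.4255456  152.13728006] [-0.3981606   0.51703447 -3.79445055] 32.96930111321093
```

View pics/g2.png

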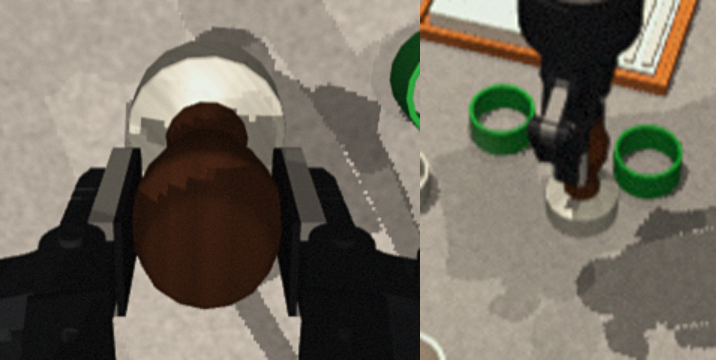

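Call:
servo_tool --commands '[{"turn":[0,0,0],"delta_pos":[0.6,-3,0],"hand":2},{"turn":[0,0,0],"delta_pos":[1,-5,0],"hand":2},{"turn":[0,0,0],"delta_pos":[1,-5.5,0],"hand":2},{"turn":[0,0,0],"delta_pos":[1,-5.5,0],"hand":2},{"turn":[0,0,0],"delta_pos":[1.1,-5.5,0],"hand":2},{"turn":[0,0,0],"delta_pos":[1,-5.5,0],"hand":2},{"turn":[0,0,0],"delta_pos":[0.9,-4.5,0],"hand":2},{"turn":[0,0,0],"delta_pos":[0.5,-2.2,0],"hand":2}]'

```text
clock: 6.2
position: [530.1, -68.7, 150.6]
orientation: [0.001, 0.729, -0.685, -0.001]
contact_force: [0.1, 1.4, -3.5]
gripper_width: 33.7
```

Call:
servo_tool --commands '[{"turn":[0,0,0],"delta_pos":[0,0,-1],"hand":2},{"turn":[0,0,0],"delta_pos":[0,0,-3],"hand":2},{"turn":[0,0,0],"delta_pos":[0,0,0],"hand":2}]'

```text
clock: 6.58
position: [527.6, -65.1, 109.1]
orientation: [0.002, 0.73, -0.683, -0.004]
contact_force: [0.3, 1.6, -3.6]
gripper_width: 33.5
```

```bash
python3 - <<'E'
from h import *
st=observe();c=camera('wrist');print(st['position'],st['contact_force'],st['gripper_width'])
cv2.imwrite('pics/p1.png',c['img'])
E
```

```text
[527.64746172 -65.14670043 109.07229168] [ 0.2708724   1.55066785 -3.5904051 ] 33.51950130981784
```

View pics/p1.png

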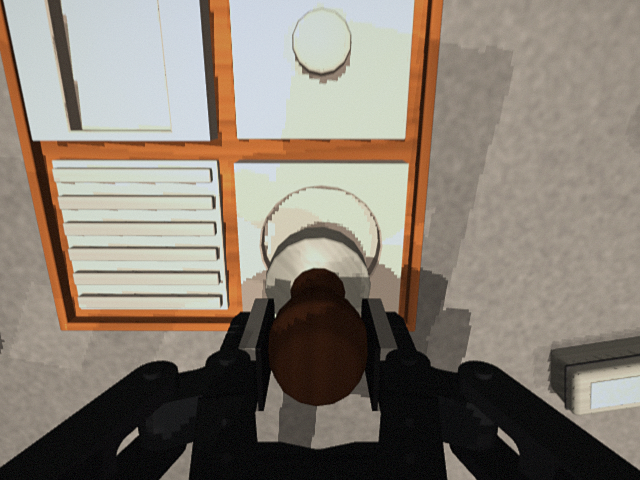

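Call:
servo_tool --commands '[{"turn":[0,0,0],"delta_pos":[0.1,-0.2,-1.5],"hand":2},{"turn":[0,0,0],"delta_pos":[0,0,-1.5],"hand":2},{"turn":[0,0,0],"delta_pos":[0,0,-0.8],"hand":2},{"turn":[0,0,0],"delta_pos":[0,0,-0.3],"hand":2},{"turn":[0,0,0],"delta_pos":[0,0,0],"hand":2}]'

```text
clock: 7.25
position: [531.8, -68.5, 71.3]
orientation: [0.0, 0.73, -0.684, 0.0]
contact_force: [-0.7, 0.4, -3.1]
gripper_width: 33.2
```

Call:
servo_tool --commands '[{"turn":[0,0,0],"delta_pos":[0,0,-0.3],"hand":2},{"turn":[0,0,0],"delta_pos":[0,0,-0.2],"hand":2},{"turn":[0,0,0],"delta_pos":[0,0,0],"hand":2}]'

```text
clock: 7.62
position: [531.7, -68.4, 66.3]
orientation: [0.0, 0.73, -0.684, 0.0]
contact_force: [-0.2, -0.3, -2.7]
gripper_width: 33.1
```

```bash
python3 - <<'E'
from h import *
for i in range(3):
    st=observe();c=camera('wrist');print(st['position'].round(1),st['contact_force'].round(1),st['gripper_width'])
cv2.imwrite('pics/p2.png',c['img'])
E
```

```text
[531.7 -68.4  66.3] [-0.2 -0.3 -2.7] 33.14597124593762
[531.8 -68.4  66.4] [-0.1 -0.8 -3.8] 33.56859829877696
[531.8 -68.4  66.4] [ 0.5 -0.  -4.2] 33.12801396593924
```

View pics/p2.png

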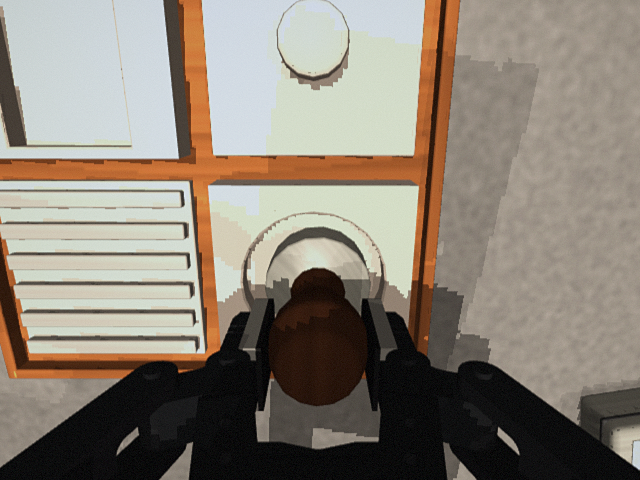

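Call:
servo_tool --commands '[{"turn":[0,0,0],"delta_pos":[-0.1,0,-0.2],"hand":2},{"turn":[0,0,0],"delta_pos":[0,0,-0.1],"hand":2},{"turn":[0,0,0],"delta_pos":[0,0,0],"hand":2}]'

```text
clock: 8.15
position: [531.9, -68.5, 66.1]
orientation: [-0.001, 0.73, -0.684, 0.001]
contact_force: [-4.3, -0.3, 13.8]
gripper_width: 33.2
```

On the floor at TCP 66, as predicted. I release and retreat.

Call:
servo_tool --commands '[{"turn":[0,0,0],"delta_pos":[0.1,0,0.2],"hand":2},{"turn":[0,0,0],"delta_pos":[0,0,0],"hand":4},{"turn":[0,0,0],"delta_pos":[0,0,0],"hand":6},{"turn":[0,0,0],"delta_pos":[0,0,0],"hand":6},{"turn":[0,0,0],"delta_pos":[0,0,2],"hand":7},{"turn":[0,0,0],"delta_pos":[0,0,5],"hand":8},{"turn":[0,0,0],"delta_pos":[0,0,6],"hand":8.5},{"turn":[0,0,0],"delta_pos":[2,3,3],"hand":8.5}]'

```text
clock: 9.15
position: [552.4, -39.6, 229.0]
orientation: [-0.001, 0.729, -0.685, 0.002]
contact_force: [0.8, 0.4, 0.3]
gripper_width: 85.1
```

```bash
python3 - <<'E'
from h import *
st=observe();c=camera('wrist');print(st['clock'],st['position'].round(1),st['contact_force'].round(1),st['gripper_width'])
cv2.imwrite('pics/p3.png',c['img'])
E
```

```text
9.15 [552.4 -39.6 229. ] [0.8 0.4 0.3] 85.08451571939908
```

View pics/p3.png

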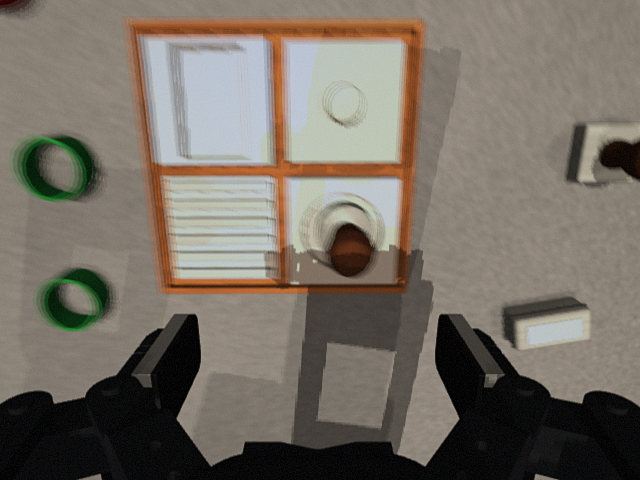

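The picture shows the tamper standing in the well at (347,240). Next the ring.

Call:
servo_tool --commands '[{"turn":[0,0,0],"delta_pos":[1.2,5,0],"hand":8.5},{"turn":[0,0,0],"delta_pos":[1.2,5.5,0],"hand":8.5},{"turn":[0,0,0],"delta_pos":[1.2,5.5,0],"hand":8.5},{"turn":[0,0,0],"delta_pos":[1.1,5,0],"hand":8.5},{"turn":[0,0,0],"delta_pos":[1,5,0],"hand":8.5},{"turn":[0,0,0],"delta_pos":[0.8,3,0],"hand":8.5},{"turn":[0,0,0],"delta_pos":[0,0.5,0],"hand":8.5},{"turn":[0,0,0],"delta_pos":[0,0,0],"hand":8.5}]'

```text
clock: 10.2
position: [616.4, 256.0, 224.8]
orientation: [0.001, 0.73, -0.684, -0.0]
contact_force: [-0.4, -0.1, 0.1]
gripper_width: 84.8
```

```bash
python3 - <<'E'
from h import *
st=observe();c=camera('wrist');T=pose(c,st);np.savez('pics/T3.npz',T=T);print(st['clock'],st['position'].round(1),st['joint_pos'].round(2))
cv2.imwrite('pics/r1.png',c['img'])
E
```

```text
10.2 [616.4 256.  224.8] [ 0.38  0.47  1.34 -0.    1.33  1.88]
```

View pics/r1.png

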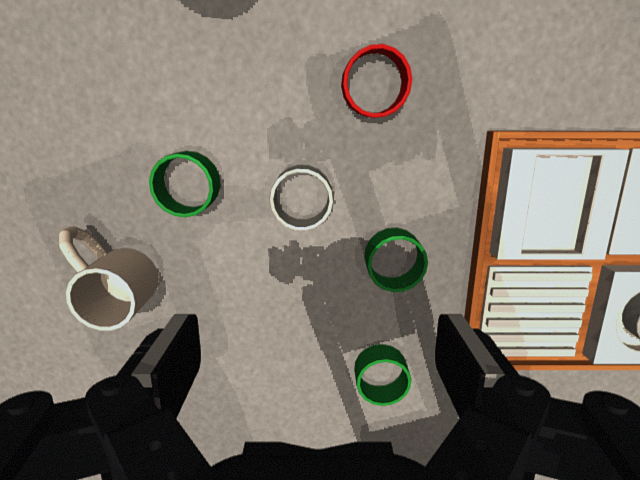

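```bash
python3 - <<'E'
from h import *
c=camera('wrist');st=observe();T=pose(c,st);g=c['img'][160:236,262:342].copy()
m=(g.min(2)>150).astype(np.uint8)
cs,_=cv2.findContours(m,cv2.RETR_EXTERNAL,cv2.CHAIN_APPROX_NONE);k=max(cs,key=len)
e=cv2.fitEllipse(k);print(e);u,v=e[0][0]+262,e[0][1]+160
print(u,v,onz(c,T,u,v,28),st['position'])
a=onz(c,T,u-e[1][0]/2,v,28);b=onz(c,T,u+e[1][0]/2,v,28);print(np.linalg.norm(a-b))
E
```

```text
((38.066070556640625, 39.4166145324707), (61.156288146972656, 61.61439895629883), 111.1561508178711)
300.0660705566406 199.4166145324707 [620.88541147 269.40475168  28.        ] [616.53420237 255.24702012 225.30928679]
51.53387356294688
```

Call:
servo_tool --commands '[{"turn":[0,0,0],"delta_pos":[0.4,1.5,-3],"hand":8.5},{"turn":[0,0,0],"delta_pos":[0,0,-5.5],"hand":8.5},{"turn":[0,0,0],"delta_pos":[0,0,-5],"hand":8.5},{"turn":[0,0,0],"delta_pos":[0,0,-2.5],"hand":8.5},{"turn":[0,0,0],"delta_pos":[0,0,0],"hand":8.5},{"turn":[0,0,0],"delta_pos":[0,0,0],"hand":8.5}]'

```text
clock: 11.05
position: [621.8, 271.2, 67.1]
orientation: [-0.001, 0.729, -0.684, 0.001]
contact_force: [-0.3, 0.4, -0.1]
gripper_width: 85.3
```

```bash
python3 - <<'E'
from h import *
st=observe();c=camera('wrist');T=pose(c,st)
cv2.imwrite('pics/r2.png',c['img']);print(st['position'],proj(c,T,[620.3,270.3,28]))
E
```

```text
[621.82606296 271.23073079  67.06200298] [318.09032616 280.73255977]
```

View pics/r2.png

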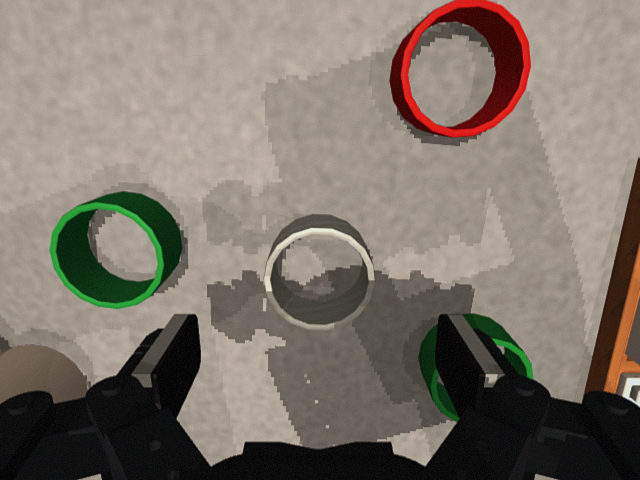

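Call:
servo_tool --commands '[{"turn":[0,0,0],"delta_pos":[-0.1,0,-3],"hand":8.5},{"turn":[0,0,0],"delta_pos":[0,0,-2.5],"hand":8.5},{"turn":[0,0,0],"delta_pos":[0,0,-0.6],"hand":8.5},{"turn":[0,0,0],"delta_pos":[0,0,0],"hand":7},{"turn":[0,0,0],"delta_pos":[0,0,0],"hand":5.8},{"turn":[0,0,0],"delta_pos":[0,0,0],"hand":4.5},{"turn":[0,0,0],"delta_pos":[0,0,0],"hand":4.5},{"turn":[0,0,0],"delta_pos":[0,0,0],"hand":4.5}]'

```text
clock: 12.1
position: [620.9, 272.0, 6.7]
orientation: [-0.002, 0.73, -0.684, 0.001]
contact_force: [-0.9, 0.0, 5.4]
gripper_width: 52.8
```

Call:
servo_tool --commands '[{"turn":[0,0,0],"delta_pos":[0,0,0],"hand":4.5},{"turn":[0,0,0],"delta_pos":[0,0,0],"hand":4.5}]'

```text
clock: 12.35
position: [620.9, 272.0, 6.7]
orientation: [-0.002, 0.73, -0.684, 0.001]
contact_force: [-0.6, -1.0, 5.1]
gripper_width: 52.5
```

```bash
python3 - <<'E'
from h import *
st=observe();c=camera('wrist');T=pose(c,st)
cv2.imwrite('pics/r3.png',c['img']);print(st['position'],st['contact_force'],st['gripper_width'])
E
```

```text
[620.89433942 271.96618858   6.65401985] [-0.5943051  -1.03581654  5.13248383] 52.48793833658514
```

View pics/r3.png

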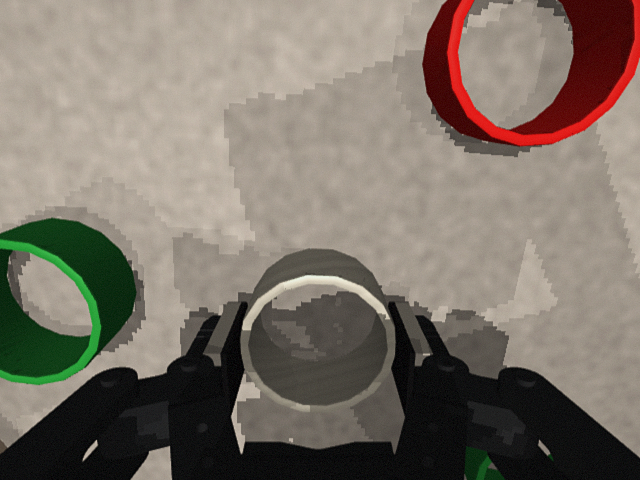

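Call:
servo_tool --commands '[{"turn":[0,0,0],"delta_pos":[0,0,1],"hand":4.5},{"turn":[0,0,0],"delta_pos":[0,0,3],"hand":4.5},{"turn":[0,0,0],"delta_pos":[0,-1,5],"hand":4.5},{"turn":[0,0,0],"delta_pos":[0,-4,1],"hand":4.5},{"turn":[0,0,0],"delta_pos":[0.3,-5.5,0],"hand":4.5},{"turn":[0,0,0],"delta_pos":[0.3,-5.5,0],"hand":4.5},{"turn":[0,0,0],"delta_pos":[0.3,-5.5,0],"hand":4.5},{"turn":[0,0,0],"delta_pos":[0.3,-5.5,0],"hand":4.5}]'

```text
clock: 13.4
position: [631.9, -0.1, 105.4]
orientation: [-0.0, 0.73, -0.684, 0.001]
contact_force: [0.1, 0.5, -0.0]
gripper_width: 52.4
```

Call:
servo_tool --commands '[{"turn":[0,0,0],"delta_pos":[0.3,-4,0],"hand":4.5},{"turn":[0,0,0],"delta_pos":[0,-2.2,0],"hand":4.5},{"turn":[0,0,0],"delta_pos":[0,0,0],"hand":4.5},{"turn":[0,0,0],"delta_pos":[0,0,0],"hand":4.5}]'

```text
clock: 13.9
position: [634.7, -59.1, 104.4]
orientation: [-0.0, 0.73, -0.683, -0.0]
contact_force: [0.3, 0.9, -1.3]
gripper_width: 52.4
```

```bash
python3 - <<'E'
from h import *
st=observe();c=camera('wrist');T=pose(c,st)
cv2.imwrite('pics/r4.png',c['img']);print(st['clock'],st['position'],st['contact_force'],st['gripper_width'],proj(c,T,[635,-60.5,30]))
E
```

```text
13.9 [634.65763432 -59.08809178 104.4474931 ] [ 0.31742083  0.87931902 -1.33549912] 52.35325278308549 [319.06944226 252.74024806]
```

View pics/r4.png

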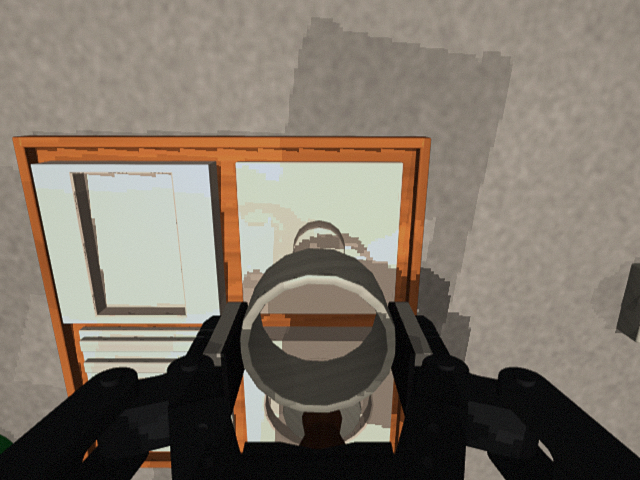

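Call:
servo_tool --commands '[{"turn":[0,0,0],"delta_pos":[0,-0.1,-3],"hand":4.5},{"turn":[0,0,0],"delta_pos":[0,0,-2.5],"hand":4.5},{"turn":[0,0,0],"delta_pos":[0,0,-0.5],"hand":4.5},{"turn":[0,0,0],"delta_pos":[0,0,0],"hand":4.5}]'

```text
clock: 14.45
position: [635.1, -60.5, 44.6]
orientation: [-0.0, 0.73, -0.683, 0.0]
contact_force: [0.5, 0.5, -0.5]
gripper_width: 52.8
```

```bash
python3 - <<'E'
from h import *
st=observe();c=camera('wrist');T=pose(c,st)
cv2.imwrite('pics/r5.png',c['img']);print(st['clock'],st['position'],st['contact_force'],st['gripper_width'],proj(c,T,[635,-60.5,30]))
E
```

```text
14.45 [635.06207368 -60.52520193  44.64237059] [ 0.51628167  0.54383563 -0.54150155] 52.761092768062184 [316.10691805 299.94461247]
```

View pics/r5.png

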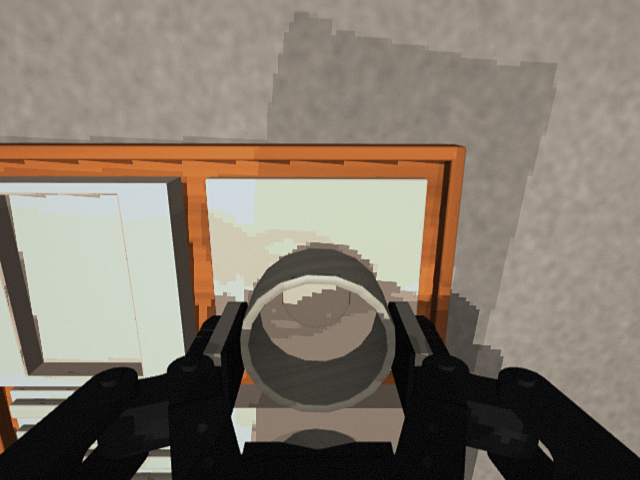

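Post is centred through the ring; lowering.

Call:
servo_tool --commands '[{"turn":[0,0,0],"delta_pos":[0,0,-1.2],"hand":4.5},{"turn":[0,0,0],"delta_pos":[0,0,-0.8],"hand":4.5},{"turn":[0,0,0],"delta_pos":[0,0,-0.4],"hand":4.5},{"turn":[0,0,0],"delta_pos":[0,0,-0.1],"hand":4.5},{"turn":[0,0,0],"delta_pos":[0,0,0],"hand":4.5}]'

```text
clock: 15.12
position: [634.8, -61.5, 19.4]
orientation: [-0.0, 0.73, -0.684, 0.0]
contact_force: [-0.7, 0.3, -1.7]
gripper_width: 52.5
```

Call:
servo_tool --commands '[{"turn":[0,0,0],"delta_pos":[0,0,-0.1],"hand":4.5},{"turn":[0,0,0],"delta_pos":[0,0,0],"hand":5.2},{"turn":[0,0,0],"delta_pos":[0,0,0],"hand":6},{"turn":[0,0,0],"delta_pos":[0,0,0],"hand":6.6},{"turn":[0,0,0],"delta_pos":[0,0,0],"hand":6.6},{"turn":[0,0,0],"delta_pos":[0,0,2],"hand":6.6},{"turn":[0,0,0],"delta_pos":[0,0,3],"hand":7},{"turn":[0,0,0],"delta_pos":[0,0,5],"hand":8.5}]'

```text
clock: 16.12
position: [633.5, -61.3, 117.6]
orientation: [0.001, 0.73, -0.684, -0.002]
contact_force: [0.7, 0.5, 1.1]
gripper_width: 84.5
```

Call:
servo_tool --commands '[{"turn":[0,0,0],"delta_pos":[-2,-2,5],"hand":8.5},{"turn":[0,0,0],"delta_pos":[-2,-3,4],"hand":8.5},{"turn":[0,0,0],"delta_pos":[-4,-4,2],"hand":8.5},{"turn":[0,0,0],"delta_pos":[-2,-2,0],"hand":8.5},{"turn":[0,0,0],"delta_pos":[0,0,0],"hand":8.5},{"turn":[0,0,0],"delta_pos":[0,0,0],"hand":8.5}]'

```text
clock: 16.88
position: [535.1, -171.0, 228.2]
orientation: [-0.0, 0.73, -0.684, -0.0]
contact_force: [-0.3, -0.4, 0.2]
gripper_width: 85.1
```

```bash
python3 - <<'E'
from h import *
st=observe();c=camera('wrist');T=pose(c,st);np.savez('pics/T6.npz',T=T)
cv2.imwrite('pics/t1.png',c['img']);print(st['clock'],st['position'],st['contact_force'],st['gripper_width'])
E
```

```text
16.875 [ 535.13250666 -171.03447093  228.18719721] [-0.30512968 -0.38965187  0.16335818] 85.08064800235744
```

View pics/t1.png

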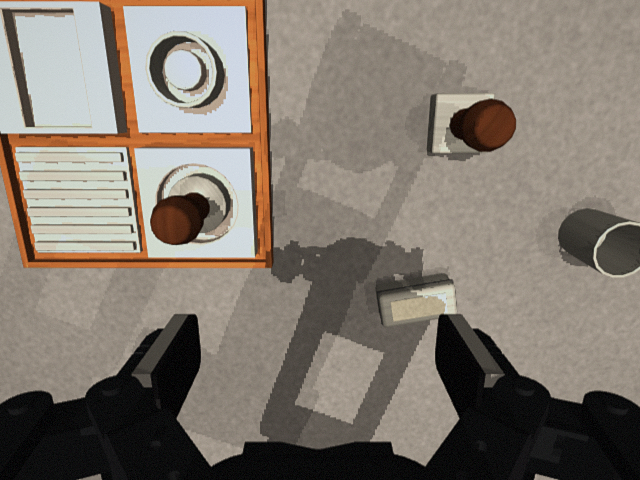

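The ring lies flat over the post at (184,69) and the tamper is in the well. Next the tin at (417,300). Its long axis is near -73 deg, so I turn the jaws across it by about -77 deg.

Call:
servo_tool --commands '[{"turn":[0,0,-0.97],"delta_pos":[-1.4,-1.6,0],"hand":8.5},{"turn":[0,0,-0.97],"delta_pos":[-1.4,-1.6,0],"hand":8.5},{"turn":[0,0,-0.97],"delta_pos":[-1.4,-1.6,0],"hand":8.5},{"turn":[0,0,-0.97],"delta_pos":[-1.4,-1.6,0],"hand":8.5},{"turn":[0,0,-0.97],"delta_pos":[-1.4,-1.6,0],"hand":8.5},{"turn":[0,0,-0.97],"delta_pos":[-1.4,-1.5,0],"hand":8.5},{"turn":[0,0,-0.97],"delta_pos":[0,0,0],"hand":8.5},{"turn":[0,0,-0.9],"delta_pos":[0,0,0],"hand":8.5}]'

```text
clock: 17.92
position: [451.5, -265.9, 227.9]
orientation: [-0.0, -0.144, 0.99, 0.0]
contact_force: [0.6, -0.2, -0.9]
gripper_width: 84.5
```

Call:
servo_tool --commands '[{"turn":[0,0,0],"delta_pos":[0,0,0],"hand":8.5},{"turn":[0,0,0],"delta_pos":[0,0,0],"hand":8.5}]'

```text
clock: 18.18
position: [451.2, -266.0, 228.1]
orientation: [-0.0, -0.148, 0.989, 0.0]
contact_force: [0.6, 0.2, 0.3]
gripper_width: 84.9
```

```bash
python3 - <<'E'
from h import *
st=observe();c=camera('wrist');T=pose(c,st)
cv2.imwrite('pics/t2.png',c['img']);print(st['clock'],st['position'],np.degrees(np.arctan2(*rot(st['orientation'])[[1,0],0])),st['joint_pos'].round(2))
h=cv2.cvtColor(c['img'],cv2.COLOR_BGR2HSV);print(h[200,320],c['img'][200,320], proj(c,T,[449,-266,32]))
E
```

```text
18.175 [ 451.23915653 -265.99531066  228.06861927] -162.97912105646273 [-0.55  0.24  1.68  0.    1.22  2.29]
[ 20  56 186] [145 173 186] [318.28456602 208.57313951]
```

View pics/t2.png

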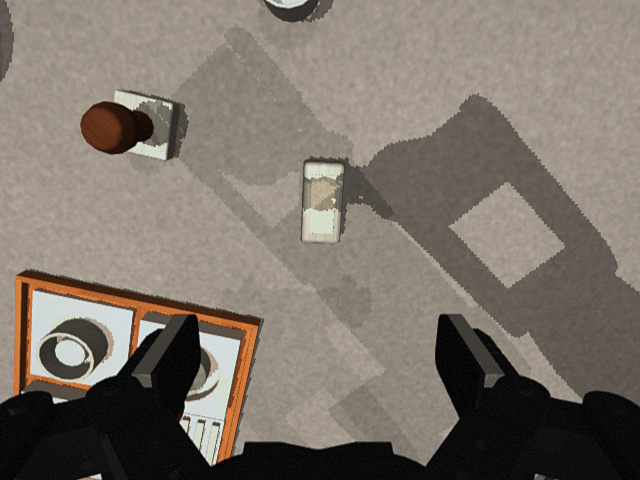

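```bash
python3 - <<'E'
import cv2
i=cv2.imread('pics/t2.png')[145:255,285:365];cv2.imwrite('pics/t2c.png',cv2.resize(i,None,fx=5,fy=5,interpolation=cv2.INTER_CUBIC))
E
```

```text
(no output)
```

View pics/t2c.png

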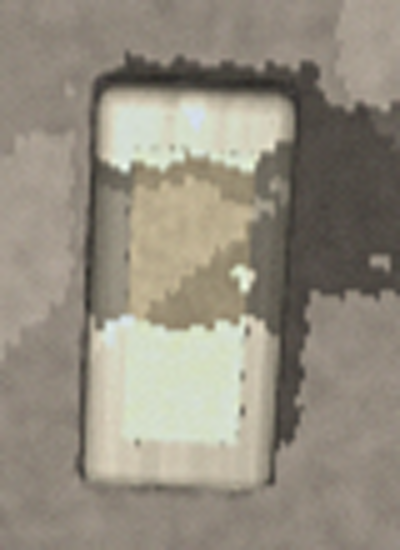

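```bash
python3 - <<'E'
from h import *
st=observe();c=camera('wrist');T=pose(c,st)
q=np.array([onz(c,T,285+x/5,145+y/5,32)[:2] for x,y in ((97,85),(297,88),(272,485),(83,480))])
print(q.round(1),q.mean(0));a=(q[0]+q[1]-q[2]-q[3])/2;print(np.linalg.norm(a),np.degrees(np.arctan2(a[1],a[0])),np.linalg.norm(q[0]-q[1]),np.linalg.norm(q[2]-q[3]))
E
```

```text
[[ 471.1 -299.9]
 [ 439.7 -309. ]
 [ 422.7 -243. ]
 [ 454.3 -234.3]] [ 446.96851604 -271.59056201]
67.93392126744267 -75.58366774062421 32.69632709772125 32.782793484885396
```

Call:
servo_tool --commands '[{"turn":[0,0,-0.26],"delta_pos":[-0.4,-0.5,-3],"hand":8.5},{"turn":[0,0,0],"delta_pos":[0,0,-5.5],"hand":8.5},{"turn":[0,0,0],"delta_pos":[0,0,-5.5],"hand":8.5},{"turn":[0,0,0],"delta_pos":[0,0,-2],"hand":8.5},{"turn":[0,0,0],"delta_pos":[0,0,0],"hand":8.5},{"turn":[0,0,0],"delta_pos":[0,0,0],"hand":8.5}]'

```text
clock: 19.02
position: [447.6, -271.9, 69.4]
orientation: [0.001, -0.124, 0.992, -0.001]
contact_force: [-0.4, -0.6, 0.9]
gripper_width: 85.3
```

```bash
python3 - <<'E'
from h import *
st=observe();c=camera('wrist');T=pose(c,st)
cv2.imwrite('pics/t3.png',c['img']);print(st['clock'],st['position'],np.degrees(np.arctan2(*rot(st['orientation'])[[1,0],0])),proj(c,T,[447,-271.5,32]))
E
```

```text
19.025 [ 447.64496788 -271.9243467    69.38461004] -165.7352014129647 [315.56001387 283.45082952]
```

View pics/t3.png

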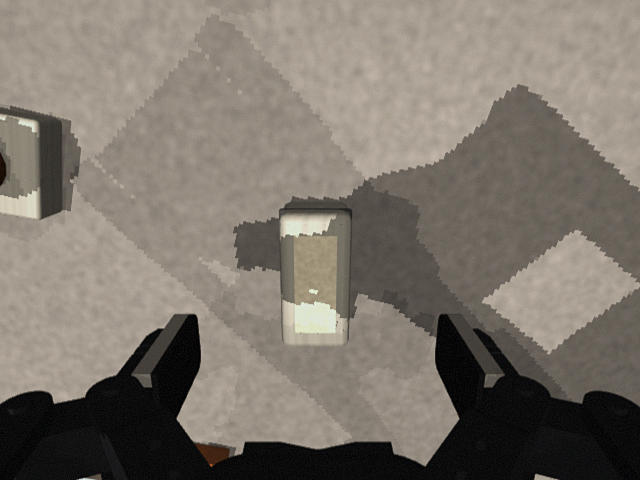

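Call:
servo_tool --commands '[{"turn":[0,0,0],"delta_pos":[0.05,-0.25,-3],"hand":8.5},{"turn":[0,0,0],"delta_pos":[0,0,-2.2],"hand":8.5},{"turn":[0,0,0],"delta_pos":[0,0,-0.3],"hand":7},{"turn":[0,0,0],"delta_pos":[0,0,0],"hand":5},{"turn":[0,0,0],"delta_pos":[0,0,0],"hand":2.5},{"turn":[0,0,0],"delta_pos":[0,0,0],"hand":2.5},{"turn":[0,0,0],"delta_pos":[0,0,0],"hand":2.5},{"turn":[0,0,0],"delta_pos":[0,0,0],"hand":2.5}]'

```text
clock: 20.08
position: [448.3, -274.5, 14.9]
orientation: [0.001, -0.124, 0.992, -0.001]
contact_force: [-0.1, 1.3, 7.1]
gripper_width: 32.8
```

Call:
servo_tool --commands '[{"turn":[0,0,0],"delta_pos":[0,0,0],"hand":2.5},{"turn":[0,0,0],"delta_pos":[0,0,0],"hand":2.5}]'

```text
clock: 20.32
position: [448.3, -274.6, 14.9]
orientation: [0.001, -0.124, 0.992, -0.001]
contact_force: [-0.2, 0.9, 7.5]
gripper_width: 32.0
```

```bash
python3 - <<'E'
from h import *
st=observe();c=camera('wrist');T=pose(c,st)
cv2.imwrite('pics/t4.png',c['img']);print(st['clock'],st['position'],np.degrees(np.arctan2(*rot(st['orientation'])[[1,0],0])),st['contact_force'],st['gripper_width'])
E
```

```text
20.325 [ 448.32699342 -274.56219046   14.88238808] -165.76082535781654 [-0.22399517  0.91735806  7.53370062] 32.049829054675406
```

View pics/t4.png

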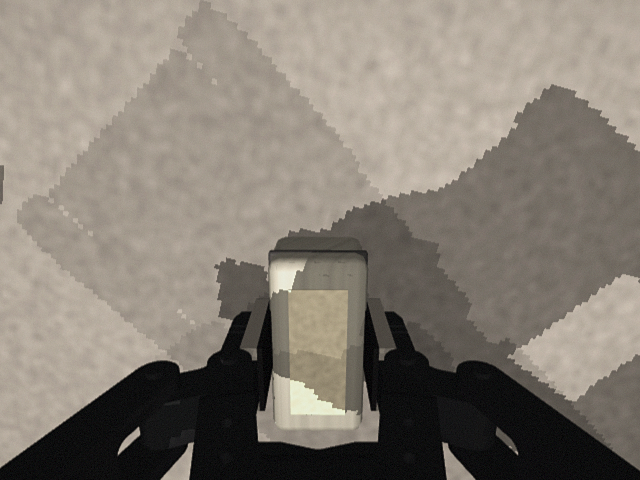

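Call:
servo_tool --commands '[{"turn":[0,0,0],"delta_pos":[0,0,1],"hand":2.5},{"turn":[0,0,0],"delta_pos":[0,0,3],"hand":2.5},{"turn":[0,0,0],"delta_pos":[0,0,5.5],"hand":2.5},{"turn":[0,0,0.5],"delta_pos":[0,0,5.5],"hand":2.5},{"turn":[0,0,0.9],"delta_pos":[1,2,0.5],"hand":2.5}]'

```text
clock: 21.0
position: [459.1, -255.7, 173.4]
orientation: [0.003, -0.245, 0.969, -0.004]
contact_force: [0.4, 0.5, -2.0]
gripper_width: 32.6
```

Call:
servo_tool --commands '[{"turn":[0,0,0.95],"delta_pos":[2.4,4.2,0],"hand":2.5},{"turn":[0,0,0.95],"delta_pos":[2.5,4.5,0],"hand":2.5},{"turn":[0,0,0.95],"delta_pos":[2.6,4.6,0],"hand":2.5},{"turn":[0,0,0.95],"delta_pos":[2.6,4.6,0],"hand":2.5},{"turn":[0,0,0.95],"delta_pos":[2.6,4.6,0],"hand":2.5},{"turn":[0,0,0.9],"delta_pos":[2.4,4.3,0],"hand":2.5},{"turn":[0,0,0.8],"delta_pos":[1.5,2.5,0],"hand":2.5},{"turn":[0,0,0.1],"delta_pos":[0.4,0.8,0],"hand":2.5}]'

```text
clock: 22.0
position: [627.4, 48.5, 168.3]
orientation: [0.0, 0.73, -0.683, -0.0]
contact_force: [0.1, -0.5, -1.3]
gripper_width: 32.7
```

Call:
servo_tool --commands '[{"turn":[0,0,0],"delta_pos":[0,0,-3],"hand":2.5},{"turn":[0,0,0],"delta_pos":[0,0,-3],"hand":2.5},{"turn":[0,0,0],"delta_pos":[0,0,0],"hand":2.5},{"turn":[0,0,0],"delta_pos":[0,0,0],"hand":2.5}]'

```text
clock: 22.5
position: [627.7, 46.4, 109.6]
orientation: [-0.0, 0.729, -0.684, 0.001]
contact_force: [0.7, 0.2, -1.0]
gripper_width: 32.4
```

```bash
python3 - <<'E'
from h import *
st=observe();c=camera('wrist');T=pose(c,st)
cv2.imwrite('pics/t5.png',c['img']);print(st['clock'],st['position'],np.degrees(np.arctan2(*rot(st['orientation'])[[1,0],0])),st['contact_force'],st['gripper_width'])
p=st['position']; print('tin top est', onz(c,T,316,340,p[2]+17)-p)
E
```

```text
22.5 [627.69441607  46.41823647 109.64522545] -86.35396408196561 [ 0.74681128  0.22798574 -1.03938584] 32.356648201647275
tin top est [-0.14996524 -0.02144421 17.        ]
```

View pics/t5.png

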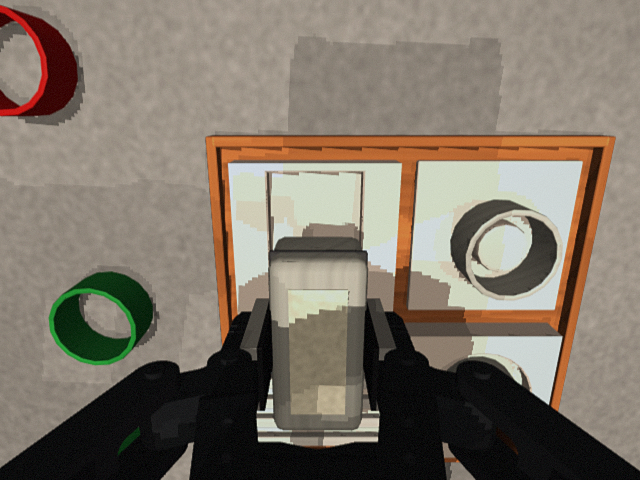

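Call:
servo_tool --commands '[{"turn":[0,0,0],"delta_pos":[0,0,-3],"hand":2.5},{"turn":[0,0,0],"delta_pos":[0,0,-2.5],"hand":2.5},{"turn":[0,0,0],"delta_pos":[0,0,-1],"hand":2.5},{"turn":[0,0,0],"delta_pos":[0,0,0],"hand":2.5},{"turn":[0,0,0],"delta_pos":[0,0,0],"hand":2.5}]'

```text
clock: 23.18
position: [628.3, 47.1, 44.8]
orientation: [-0.001, 0.73, -0.684, 0.001]
contact_force: [-0.2, -0.4, -0.9]
gripper_width: 32.6
```

```bash
python3 - <<'E'
from h import *
st=observe();c=camera('wrist');T=pose(c,st)
cv2.imwrite('pics/t6.png',c['img']);print(st['clock'],st['position'],np.degrees(np.arctan2(*rot(st['orientation'])[[1,0],0])),st['contact_force'],st['gripper_width'])
E
```

```text
23.175 [628.29458854  47.08666287  44.79209723] -86.2679402857505 [-0.18532902 -0.39381537 -0.93560884] 32.6199039390197
```

View pics/t6.png

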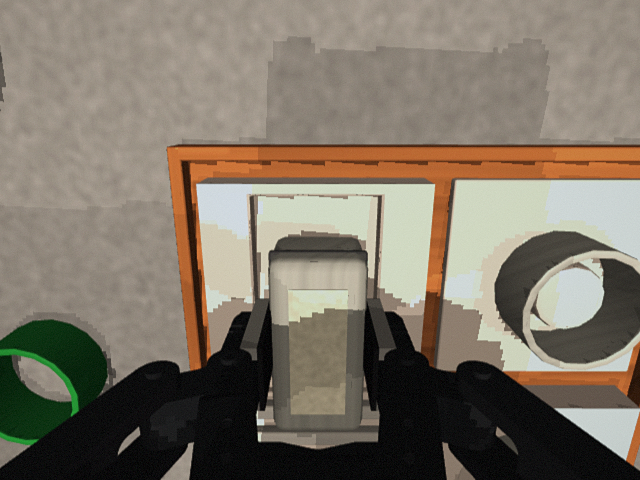

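Aligned in the slot; lowering the last 18 mm.

Call:
servo_tool --commands '[{"turn":[0,0,0],"delta_pos":[0,0,-0.7],"hand":2.5},{"turn":[0,0,0],"delta_pos":[0,0,-0.5],"hand":2.5},{"turn":[0,0,0],"delta_pos":[0,0,-0.3],"hand":2.5},{"turn":[0,0,0],"delta_pos":[0,0,-0.2],"hand":2.5},{"turn":[0,0,0],"delta_pos":[0,0,0],"hand":2.5}]'

```text
clock: 23.85
position: [627.1, 47.1, 26.9]
orientation: [0.0, 0.73, -0.684, -0.0]
contact_force: [-3.1, -0.2, 3.9]
gripper_width: 32.7
```

Call:
servo_tool --commands '[{"turn":[0,0,0],"delta_pos":[0,0,0],"hand":3.5},{"turn":[0,0,0],"delta_pos":[0,0,0],"hand":4.5},{"turn":[0,0,0],"delta_pos":[0,0,0],"hand":5},{"turn":[0,0,0],"delta_pos":[0,0,0],"hand":5},{"turn":[0,0,0],"delta_pos":[0,0,2],"hand":5},{"turn":[0,0,0],"delta_pos":[0,0,4],"hand":6},{"turn":[0,0,0],"delta_pos":[0,0,6],"hand":8.5},{"turn":[0,0,0],"delta_pos":[-1,-1,6],"hand":8.5}]'

```text
clock: 24.85
position: [617.4, 37.4, 207.8]
orientation: [-0.0, 0.73, -0.683, 0.0]
contact_force: [0.4, 0.3, 0.6]
gripper_width: 84.9
```

Call:
servo_tool --commands '[{"turn":[0,0,0],"delta_pos":[-1,-4,2],"hand":8.5},{"turn":[0,0,0],"delta_pos":[-1.4,-5.8,0],"hand":8.5},{"turn":[0,0,0],"delta_pos":[-1.4,-5.8,0],"hand":8.5},{"turn":[0,0,0],"delta_pos":[-1.4,-5.8,0],"hand":8.5},{"turn":[0,0,0],"delta_pos":[-1.4,-5.8,0],"hand":8.5},{"turn":[0,0,0],"delta_pos":[-1.4,-5.8,0],"hand":8.5},{"turn":[0,0,0],"delta_pos":[-1.4,-5.8,0],"hand":8.5},{"turn":[0,0,0],"delta_pos":[-0.6,-4,0],"hand":8.5}]'

```text
clock: 25.85
position: [516.1, -393.5, 226.3]
orientation: [0.0, 0.729, -0.684, 0.0]
contact_force: [0.7, 0.3, -0.3]
gripper_width: 84.6
```

Call:
servo_tool --commands '[{"turn":[0,0,0],"delta_pos":[0,-2,0],"hand":8.5},{"turn":[0,0,0],"delta_pos":[0,0,0],"hand":8.5},{"turn":[0,0,0],"delta_pos":[0,0,0],"hand":8.5}]'

```text
clock: 26.22
position: [517.7, -409.3, 226.3]
orientation: [-0.0, 0.73, -0.683, -0.0]
contact_force: [-0.8, 0.4, -0.5]
gripper_width: 84.8
```

```bash
python3 - <<'E'
from h import *
st=observe();c=camera('wrist');T=pose(c,st)
cv2.imwrite('pics/c1.png',c['img']);print(st['clock'],st['position'],np.degrees(np.arctan2(*rot(st['orientation'])[[1,0],0])),st['contact_force'],st['gripper_width'],proj(c,T,[520.5,-420,55]))
s=camera('scene');cv2.imwrite('pics/c1s.png',cv2.resize(s['img'][180:330,220:420],(800,600),interpolation=cv2.INTER_CUBIC))
E
```

```text
26.225 [ 517.73577607 -409.30917933  226.28928077] -86.18421649970003 [-0.76516614  0.3848267  -0.46855903] 84.82676935025684 [330.69444715 210.23245699]
```

View pics/c1.png

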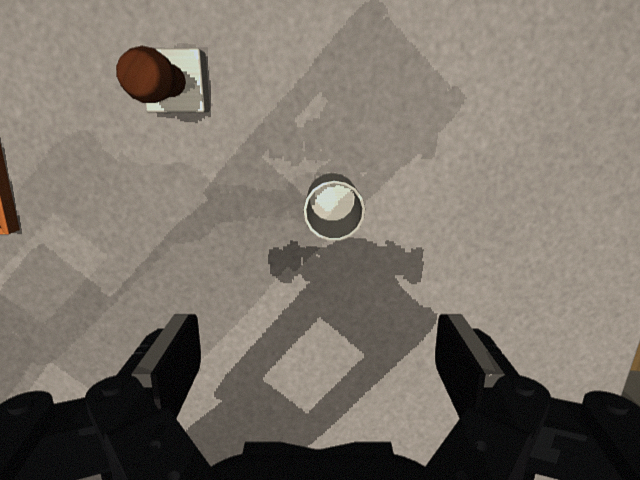

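View pics/c1s.png

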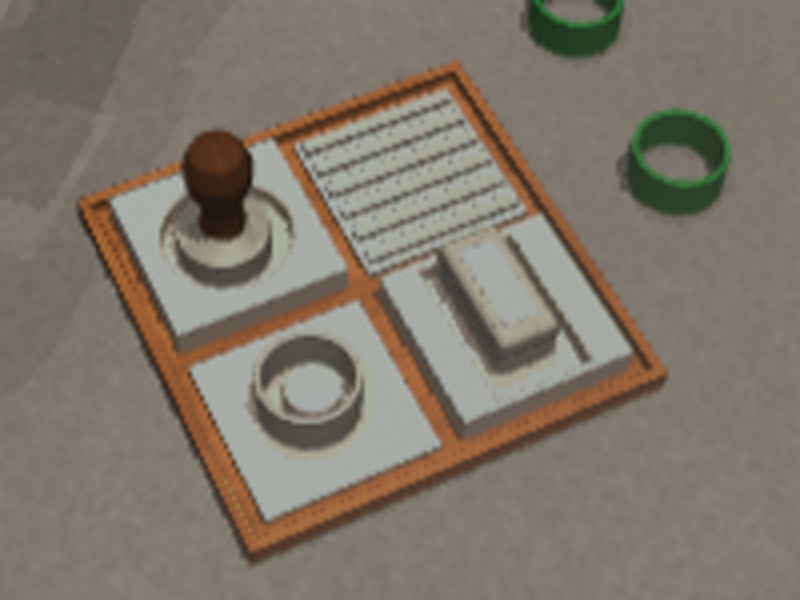

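Call:
servo_tool --commands '[{"turn":[0,0,0],"delta_pos":[0.2,-1.3,-3],"hand":8.5},{"turn":[0,0,0],"delta_pos":[0,0,-5.5],"hand":8.5},{"turn":[0,0,0],"delta_pos":[0,0,-5],"hand":8.5},{"turn":[0,0,0],"delta_pos":[0,0,-2],"hand":8.5},{"turn":[0,0,0],"delta_pos":[0,0,0],"hand":8.5},{"turn":[0,0,0],"delta_pos":[0,0,0],"hand":8.5}]'

```text
clock: 27.08
position: [520.3, -423.9, 72.9]
orientation: [-0.0, 0.73, -0.683, 0.001]
contact_force: [0.4, -1.0, -0.5]
gripper_width: 85.2
```

```bash
python3 - <<'E'
from h import *
st=observe();c=camera('wrist');T=pose(c,st)
cv2.imwrite('pics/c2.png',c['img']);print(st['clock'],st['position'],proj(c,T,[520.2,-421.8,55]))
E
```

```text
27.075 [ 520.32591606 -423.92887599   72.92241133] [311.13534437 296.50208932]
```

View pics/c2.png

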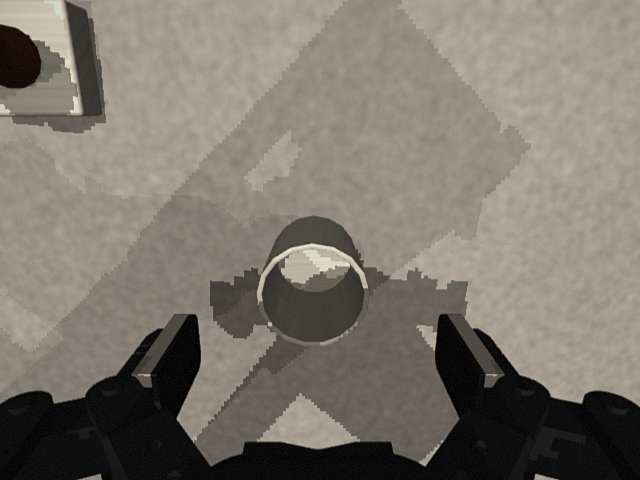

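Call:
servo_tool --commands '[{"turn":[0,0,0],"delta_pos":[0.1,0.15,-3],"hand":8.5},{"turn":[0,0,0],"delta_pos":[0,0,-2],"hand":8.5},{"turn":[0,0,0],"delta_pos":[0,0,-0.2],"hand":7},{"turn":[0,0,0],"delta_pos":[0,0,0],"hand":5.5},{"turn":[0,0,0],"delta_pos":[0,0,0],"hand":4},{"turn":[0,0,0],"delta_pos":[0,0,0],"hand":4},{"turn":[0,0,0],"delta_pos":[0,0,0],"hand":4},{"turn":[0,0,0],"delta_pos":[0,0,0],"hand":4}]'

```text
clock: 28.12
position: [521.2, -422.9, 21.3]
orientation: [-0.0, 0.73, -0.684, 0.002]
contact_force: [0.8, 1.4, 6.1]
gripper_width: 46.8
```

Call:
servo_tool --commands '[{"turn":[0,0,0],"delta_pos":[0,0,0],"hand":4},{"turn":[0,0,0],"delta_pos":[0,0,0],"hand":4}]'

```text
clock: 28.38
position: [521.1, -422.9, 21.3]
orientation: [-0.0, 0.73, -0.684, 0.002]
contact_force: [0.0, 2.7, 5.8]
gripper_width: 46.4
```

```bash
python3 - <<'E'
from h import *
st=observe();c=camera('wrist');T=pose(c,st)
cv2.imwrite('pics/c3.png',c['img']);print(st['clock'],st['position'],st['contact_force'],st['gripper_width'],proj(c,T,st['position']+[0,0,34]))
E
```

```text
28.375 [ 521.14993163 -422.93738635   21.2682188 ] [0.03038593 2.69691429 5.75103428] 46.36865386442779 [316.02864697 368.81057929]
```

View pics/c3.png

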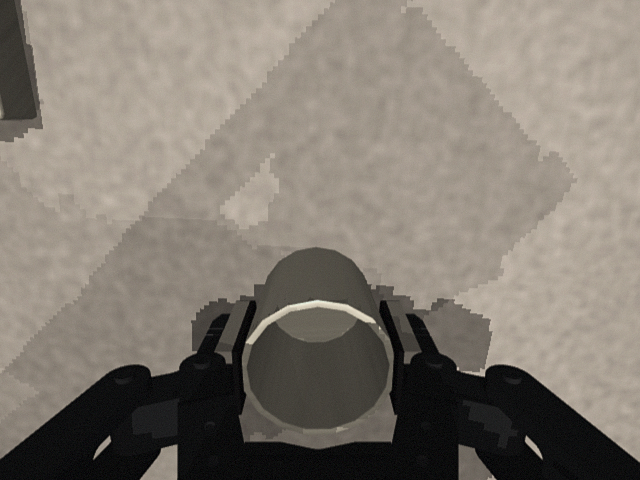

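Call:
servo_tool --commands '[{"turn":[0,0,0],"delta_pos":[0,0,1],"hand":4},{"turn":[0,0,0],"delta_pos":[0,0,3],"hand":4},{"turn":[0,0,0],"delta_pos":[0,0,5.5],"hand":4},{"turn":[0,0,0],"delta_pos":[0,1,5.5],"hand":4},{"turn":[0,0,0],"delta_pos":[0,3.5,1],"hand":4},{"turn":[0,0,0],"delta_pos":[0,5.5,0],"hand":4},{"turn":[0,0,0],"delta_pos":[0,5.5,0],"hand":4},{"turn":[0,0,0],"delta_pos":[0,5.5,0],"hand":4}]'

```text
clock: 29.42
position: [519.9, -210.9, 179.8]
orientation: [-0.0, 0.73, -0.684, 0.0]
contact_force: [0.4, -0.9, -1.2]
gripper_width: 46.7
```

Call:
servo_tool --commands '[{"turn":[0,0,0],"delta_pos":[0,5.5,0],"hand":4},{"turn":[0,0,0],"delta_pos":[0,5.5,0],"hand":4},{"turn":[0,0,0],"delta_pos":[0,5.5,0],"hand":4},{"turn":[0,0,0],"delta_pos":[0,5,0],"hand":4},{"turn":[0,0,0],"delta_pos":[0,3,0],"hand":4},{"turn":[0,0,0],"delta_pos":[0,0.8,0],"hand":4},{"turn":[0,0,0],"delta_pos":[0,0,0],"hand":4}]'

```text
clock: 30.3
position: [520.2, 40.4, 179.5]
orientation: [0.0, 0.73, -0.683, 0.0]
contact_force: [-0.4, -0.6, -0.6]
gripper_width: 46.6
```

```bash
python3 - <<'E'
from h import *
st=observe();c=camera('wrist');T=pose(c,st)
cv2.imwrite('pics/c4.png',c['img']);print(st['clock'],st['position'],st['contact_force'],st['gripper_width'],proj(c,T,[521,40.4,18]))
E
```

```text
30.3 [520.20373373  40.3673428  179.52344849] [-0.44547081 -0.59904873 -0.63639782] 46.640825186612865 [316.50821437 214.79698079]
```

View pics/c4.png

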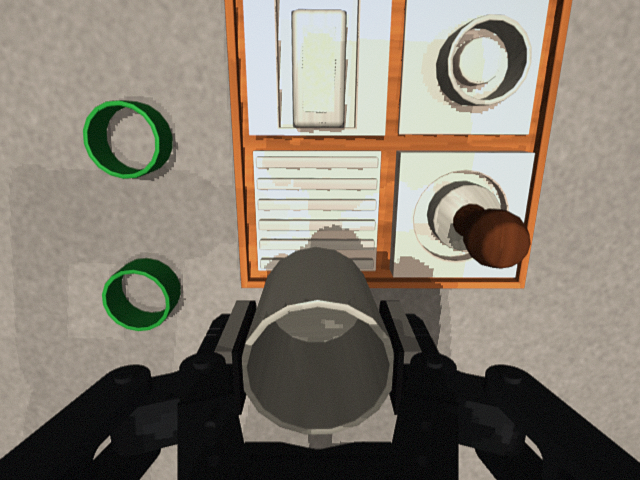

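Call:
servo_tool --commands '[{"turn":[0,0,0],"delta_pos":[0.1,0,-3],"hand":4},{"turn":[0,0,0],"delta_pos":[0,0,-5],"hand":4},{"turn":[0,0,0],"delta_pos":[0,0,-3],"hand":4},{"turn":[0,0,0],"delta_pos":[0,0,-1],"hand":4},{"turn":[0,0,0],"delta_pos":[0,0,0],"hand":4},{"turn":[0,0,0],"delta_pos":[0,0,0],"hand":4}]'

```text
clock: 31.1
position: [522.4, 40.3, 60.7]
orientation: [-0.001, 0.73, -0.684, 0.001]
contact_force: [-0.2, 0.2, -0.5]
gripper_width: 46.6
```

```bash
python3 - <<'E'
from h import *
st=observe();c=camera('wrist');T=pose(c,st)
cv2.imwrite('pics/c5.png',c['img']);print(st['clock'],st['position'],st['contact_force'],st['gripper_width'],proj(c,T,[521,40.4,18]))
E
```

```text
31.1 [522.44445409  40.3148822   60.70018513] [-0.21980823  0.1823969  -0.45589983] 46.59182284063313 [315.9288486  277.56907695]
```

View pics/c5.png

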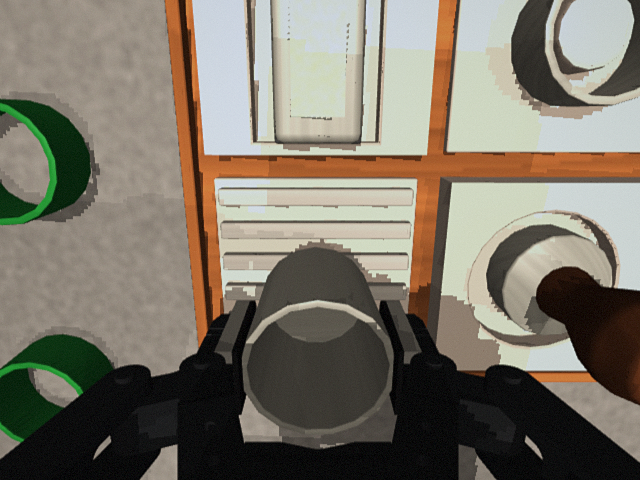

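Call:
servo_tool --commands '[{"turn":[0,0,0],"delta_pos":[-0.1,0,-0.8],"hand":4},{"turn":[0,0,0],"delta_pos":[0,0,-0.7],"hand":4},{"turn":[0,0,0],"delta_pos":[0,0,-0.4],"hand":4},{"turn":[0,0,0],"delta_pos":[0,0,-0.2],"hand":4},{"turn":[0,0,0],"delta_pos":[0,0,0],"hand":4}]'

```text
clock: 31.78
position: [520.1, 40.7, 39.2]
orientation: [0.0, 0.73, -0.684, -0.0]
contact_force: [-2.5, 0.4, 8.4]
gripper_width: 46.9
```

On the bars at the expected height (39.2 against 39.3). I release and retreat.

Call:
servo_tool --commands '[{"turn":[0,0,0],"delta_pos":[0,0,0.05],"hand":4.8},{"turn":[0,0,0],"delta_pos":[0,0,0],"hand":5.6},{"turn":[0,0,0],"delta_pos":[0,0,0],"hand":6.5},{"turn":[0,0,0],"delta_pos":[0,0,0],"hand":6.5},{"turn":[0,0,0],"delta_pos":[0,0,2],"hand":6.5},{"turn":[0,0,0],"delta_pos":[0,0,4],"hand":6.5},{"turn":[0,0,0],"delta_pos":[0,0,5.5],"hand":8},{"turn":[0,0,0],"delta_pos":[0,0,6],"hand":8.5}]'

```text
clock: 32.78
position: [519.7, 40.5, 215.0]
orientation: [0.001, 0.73, -0.684, -0.0]
contact_force: [0.8, 0.3, -0.8]
gripper_width: 84.8
```

Call:
servo_tool --commands '[{"turn":[0,0,0],"delta_pos":[0,-2,4],"hand":8.5},{"turn":[0,0,0],"delta_pos":[0,-2,2],"hand":8.5},{"turn":[0,0,0],"delta_pos":[0,0,0],"hand":8.5},{"turn":[0,0,0],"delta_pos":[0,0,0],"hand":8.5}]'

```text
clock: 33.28
position: [519.6, 1.0, 272.5]
orientation: [0.001, 0.73, -0.684, -0.001]
contact_force: [-0.7, 0.3, -0.2]
gripper_width: 84.9
```

```bash
python3 - <<'E'
from h import *
st=observe();c=camera('wrist');T=pose(c,st)
cv2.imwrite('pics/f1.png',c['img']);print(st['clock'],st['position'],st['contact_force'],st['gripper_width'])
d=camera('side');cv2.imwrite('pics/f2.png',d['img'])
for n,p in (('bars rim',[521,40.4,73]),('bars ctr',[521,40.4,18]),('round24',[528,-67.4,24]),('post40',[635.3,-60.5,40]),('slot44',[628.5,46.5,44])): print(n,proj(c,T,p).round(0))
E
```

```text
33.275 [519.56446516   1.04377297 272.51509512] [-0.69245861  0.26938908 -0.21116024] 84.9435340214895
bars rim [271. 200.]
bars ctr [277. 188.]
round24 [388. 189.]
post40 [398.  67.]
slot44 [271.  66.]
```

View pics/f1.png

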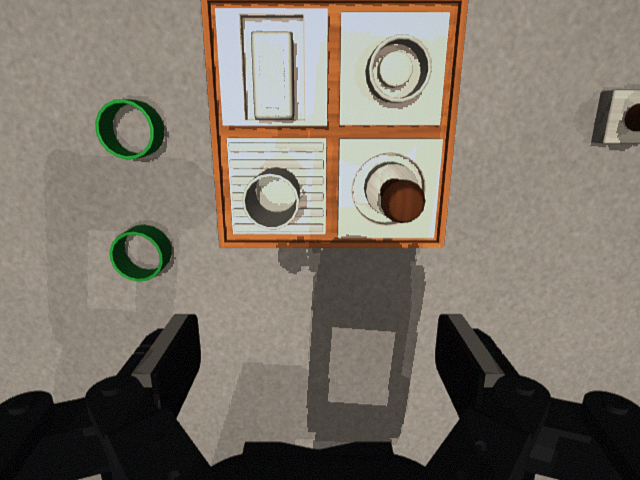

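View pics/f2.png

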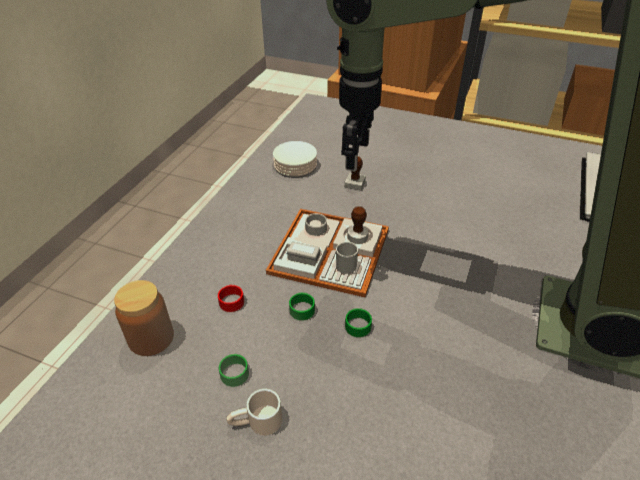

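The tin looks offset towards one slot end, so I check that it lies flat.

```bash
python3 - <<'E'
from h import *
i=cv2.imread('pics/f1.png')[0:140,205:345];d=cv2.imread('pics/f2.png')[225:285,265:345]
cv2.imwrite('pics/f3.png',np.hstack([cv2.resize(i,(400,400),interpolation=cv2.INTER_CUBIC),cv2.resize(d,(400,300),interpolation=cv2.INTER_CUBIC).copy() if 0 else cv2.copyMakeBorder(cv2.resize(d,(400,300),interpolation=cv2.INTER_CUBIC),0,100,0,0,0)]))
st=observe();c=camera('wrist');T=pose(c,st)
a=np.radians(3.69);ex=np.array([np.cos(a),np.sin(a)]);ey=np.array([-ex[1],ex[0]]);ctr=np.array([628.5,46.8])
for z,L,W in ((24,43,27),(44,35,17)):
    print(z,[ (np.round((proj(c,T,[*(ctr+sx*L*ex+sy*W*ey),z])-[205,0])*400/140)).tolist() for sx,sy in ((1,1),(1,-1),(-1,-1),(-1,1))])
E
```

```text
24 [[100.0, 39.0], [282.0, 39.0], [284.0, 340.0], [115.0, 340.0]]
44 [[124.0, 55.0], [244.0, 55.0], [249.0, 314.0], [136.0, 314.0]]
```

View pics/f3.png

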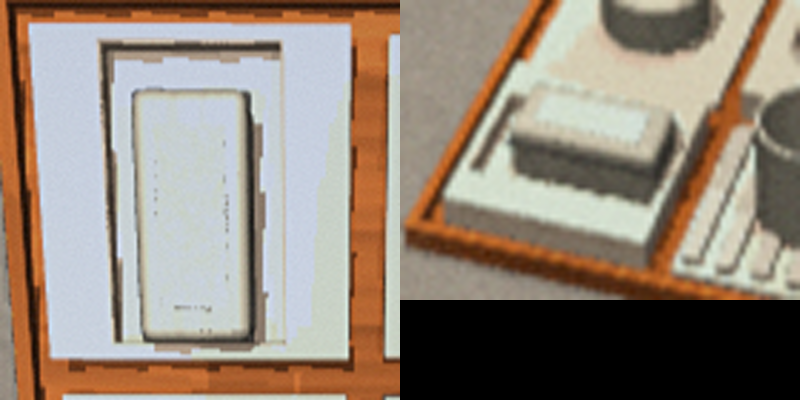

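```bash
python3 - <<'E'
from h import *
st=observe();c=camera('wrist');T=pose(c,st)
px=[(132,92),(249,92),(253,338),(143,338)]
q=np.array([onz(c,T,205+x*.35,y*.35,44)[:2] for x,y in px])
a=np.radians(3.69);ex=np.array([np.cos(a),np.sin(a)]);ey=np.array([-ex[1],ex[0]]);ctr=np.array([628.5,46.8])
print(np.c_[(q-ctr)@ex,(q-ctr)@ey].round(1))
s=camera('scene');d=camera('side')
cv2.imwrite('pics/f4.png',np.hstack([cv2.resize(s['img'][225:295,305:390],(425,350),interpolation=cv2.INTER_CUBIC),cv2.resize(d['img'][225:295,270:345],(375,350),interpolation=cv2.INTER_CUBIC)]))
E
```

```text
[[ 25.6  15.3]
 [ 25.7 -18.2]
 [-41.7 -18.2]
 [-41.8  15.2]]
```

View pics/f4.png

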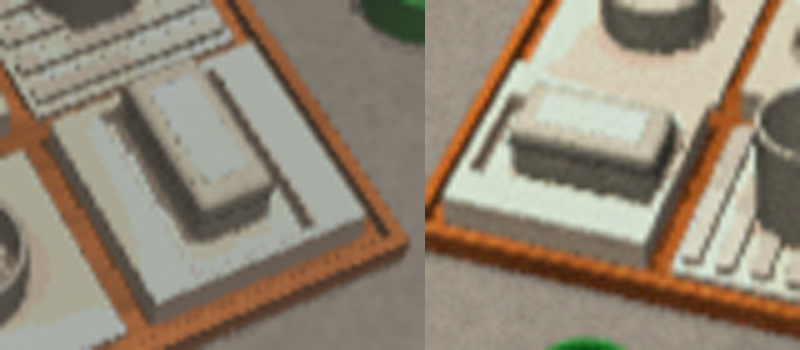

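```bash
python3 - <<'E'
from h import *
s=camera('scene');d=camera('side');Ts=pose(s);Td=pose(d)
for n,a,b in (('--',(125,88),(257,125)),('-+',(205,70),(237,160)),('++',(272,185),(92,118)),('+-',(195,205),(110,85))):
    o1,d1=ray(s,Ts,305+a[0]/5,225+a[1]/5);o2,d2=ray(d,Td,270+b[0]/5,225+b[1]/5)
    t=np.linalg.lstsq(np.stack([d1,-d2],1),o2-o1,rcond=None)[0];p=o1+t[0]*d1;q=o2+t[1]*d2
    print(n,((p+q)/2).round(1),np.linalg.norm(p-q).round(1))
E
```

```text
-- [585.   30.3  35.6] 2.5
-+ [586.8  61.5  38.7] 11.5
++ [654.2  62.3  44. ] 5.3
+- [653.8  33.1  41.5] 3.5
```

```bash
python3 - <<'E'
from cell import observe, close_job
s=observe();print(s['clock'],s['contact_force'].round(1));print(close_job())
E
```

```text
33.675 [0.  0.2 0.4]
the job is handed in; nothing more can be done
None
```

I placed the four tools in the order listed and handed in at 33.7 s with the gripper clear of everything:
- **Tamper:** upright in the round well.
- **Ring:** flat over the post.
- **Tin:** label up in the slot.
- **Cup:** upright on the middle of the drain bars.

**Last checks:** the final wrist and side pictures show every tool in its own cell. The contact heights for the tamper, tin and cup matched the heights given. I did not move the stamp, the china cup or the coloured rings.

**Less clean results:**
- The tin sits about 8 mm off centre along its slot, close to the end wall on the robot's side. The wrist view has it flat, with equal widths at both ends and inside the slot. A coarse two-view height check of its top gave 36 to 44 mm against the expected 44, with ray mismatches up to 11 mm, so I treated that as measurement noise.
- Opening readings while gripping were about 1.5 to 4 mm below the true sizes, but every grip held.

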